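# Load and clamp instrument boxes in a cam drilling jig

### The arm

A 6-joint arm with a two-finger parallel gripper is mounted at the origin on the work surface. World frame = base frame: x ahead of the robot, y to its left, z up, the work surface at z = 0. Lengths are in mm, angles in degrees, forces in N, time in s.
With the tool pointing down it reaches from about 275 to 1000 mm from the base axis. Payload 8.4 kg.
Tool frame: the origin (TCP) lies at the very end of the fingers, on their centre line; the grasp point (between the pads) lies 19 mm behind it (arm.grasp_offset is the distance from the TCP to the grasp point, in mm); z points along the fingers, y is the line along which they close (so a half turn about z gives the same grasp; the last joint's range is limited). The gripper opens to 85 mm and grips with 20 to 120 N. Pads are 22 mm wide; open, the fingers measure 114 mm over their backs; the gripper's body (76 mm by 85 mm) begins 54 mm behind the grasp point. The pads swing forward as they close: fully open they stand 13 mm farther back than shut.
Start: joints at [68.159, 20.225, 93.587, -0, 66.188, -0.138], TCP at [231.127, 580.696, 231.281] pointing down, gripper open.
Joint ranges: [-150.9, 150.9], [-52.94, 120.26], [3.33, 152.33], [-74.26, 254.26], [0, 154.13], [-172.89, 172.89]. Speed limits (degrees/s): [127.2, 127.2, 159.86, 180, 180, 180].

### API

Orientations are given as [roll, pitch, yaw] about the fixed x, y, z axes, in that order (R = Rz(yaw) Ry(pitch) Rx(roll)).
In Python, from workcell import arm, get_image, get_calibration, ticket gives the robot as it stands.
- The arm moves only by the tool send_rows, never from a script. Its argument "targets" is text: rows parted by semicolons, each of 7 numbers parted by spaces: the opening, from 0 (shut) to 1 (fully open), then the shift along the tool's x, y, z as a fraction of full scale, then the turn, a rotation vector about the tool's x, y, z as a fraction of full scale. A call has 1 to 12 rows; each row is the pose to reach, as a shift and turn from the pose commanded when the call began, along the tool's axes at that moment, turning the shorter way round; what a row does not reach only later rows make up. Full scale, the value 1, is 8 cm for a shift and pi rad for a turn. A row lasts 1/12 s, in which the tool goes at most 41.7 mm and 7.16 degrees, less where a joint would pass 70% of its speed; a pose out of reach is approached as far as the arm can. A call with a number of a shift or a turn outside -1 to 1 is refused whole. A call with a gripper value outside its range is refused whole. The fingers move at their own pace and stop on an object; "grip_force" is the grip in N (left out, the last holds). Time passes only in rows, so rows that repeat a pose let the fingers close. It gives the time, the measured TCP pose, the force, the opening and the grip force at its end, in the units of the state.
- arm.get_state(): the state, without advancing time (a new reading comes with each control period).
- get_image(name): name is "scene" or "top"; returns the picture (384x512x3 uint8, blue, green, red); there is no depth.
- get_calibration(name): a dict with "fx", "fy", "cx", "cy" (pixels), "cam_to_world" (4x4, takes a point from camera to world coordinates). Camera axes: x right, y up, looking along -z (the intrinsics and any distortion apply to the point x, -y, -z); pixel columns grow to the right and rows downward; lengths in mm; the calibration is good to about 2 mm. A picture is of the moment at which its call begins. get_calibration takes no time and is no camera call.
- ticket.job_done(): hands the job in; it is judged then, once.
The state is a dict: "time": time; "qpos": joint angles; "qd": joint speeds; "joint_efforts": joint torques, N m; "tool_pos": TCP position; "tcp_rot": TCP orientation; "wrist_force": force on the tool from outside, world axes, zero at the start; "wrist_torque": the same for the moment, N m; "width": opening from 0.0 (shut) to 1.0 (fully open); "finger_force": force on a finger pad.
Only numpy, scipy, OpenCV 4.12 (cv2) and the standard library are available. Lean on these libraries where they do the work, as an engineer would, in place of code of your own. Each camera call takes 0.05 s, during which the arm holds its last target. There are 200 camera calls.

### The job

Get the cam jig ready for drilling: take the two wooden setup blocks out of the carriage and put them in the black tray, and stand every grey instrument box on the bench upright in a nest of the carriage, one to a nest. Then push the carriage along its slide until its detent snaps in at the home end, and only then crank the cam anticlockwise until the follower rests in the flat dwell, so that the boxes are clamped, and let go there. Leave the other tools on the bench where they are.

Things in the scene. Friction and masses are not known exactly. Their poses are not given: they have to be found in the camera images.
- boxA_mid (a point): grey closed plastic instrument box, 56 x 44 mm in plan (56 along its x, 44 along its y) and 60 mm tall, 0.15 kg; the point is its centre, 30 mm above its underside. At the start it already stands in one of the nests.
- boxB_mid (a point): grey closed plastic instrument box, 56 x 44 mm in plan (56 along its x, 44 along its y) and 60 mm tall, 0.15 kg; the point is its centre, 30 mm above its underside. Stands upright somewhere on the bench; may be absent.
- boxC_mid (a point): grey closed plastic instrument box, 56 x 44 mm in plan (56 along its x, 44 along its y) and 60 mm tall, 0.15 kg; the point is its centre, 30 mm above its underside. Stands upright somewhere on the bench; may be absent.
- boxD_mid (a point): grey closed plastic instrument box, 56 x 44 mm in plan (56 along its x, 44 along its y) and 60 mm tall, 0.15 kg; the point is its centre, 30 mm above its underside. Stands upright somewhere on the bench; may be absent.
- block1_mid (a point): plain wooden setup block, 56 x 44 mm in plan (56 along its x) and 80 mm tall, so 20 mm taller than the boxes, 0.12 kg; the point is its centre, 40 mm above its underside. At the start it stands in one of the carriage's nests.
- block2_mid (a point): plain wooden setup block, 56 x 44 mm in plan (56 along its x) and 80 mm tall, so 20 mm taller than the boxes, 0.12 kg; the point is its centre, 40 mm above its underside. At the start it stands in one of the carriage's nests.
- tray_in (a point): centre of the inner floor (4 mm above the bench) of the fixed black scrap tray, 170 mm along its x, 150 along its y, walls 40 mm tall and 4 mm thick, open on top
- carriage_floor (a point): middle of the carriage, at the height of its nest floors (20 mm above the bench). Carriage 238 mm long, slides along its +y (robot's left). Four nests in a row: centres at y = -87, -29, 29, 87 mm, x = 0. Inside, a nest is 64 mm along x and 52 mm along y; the wall on the robot's side (-x) stands 22 mm above the nest floors, the far lip 6 mm, the dividers 12 mm
- handle (a point): the carriage's upright black push handle, 20 mm diameter, 75 mm tall (from 20 to 95 mm above the bench), 141 mm from the carriage's middle at its -y end; the point is on its axis, 72 mm above the bench
- carriage (a joint): travel of the carriage along its slide in m: 0 = loading station, 0.09 = home against the end stop. A sprung roller must be ridden over at about 0.075 to 0.083 (push of about 6 N); past it the roller snaps the carriage on to 0.09 and holds it. Elsewhere it stays where it is left (1.5 N friction)
- cam_axis (a point): point on the vertical cam shaft, 108 mm above the bench; its x axis points from the carriage to the cam shaft (away from the robot), its y axis along the carriage's travel
- crank_handle (a point): the crank's upright black grip, 24 mm diameter, 55 mm tall (80 to 135 mm above the bench), freely turning on its pin, 60 mm from the cam axis; the point is on its axis, 108 mm above the bench
- crank (a joint): crank angle in rad, growing anticlockwise from above. 0 (a stop): grip on the -y side of the cam axis. 1.57: pointing away from the carriage. 4.71: pointing straight at the carriage (-x), middle of the cam's dwell, which spans about 4.0 to 5.4. Stop at 6.1. It can spring back if left up to 0.9 rad outside the dwell; inside it stays. Up to 10 N at the grip. Starts at 0.1 to 0.7
- follower (a joint): how far the follower with its 226 mm long sprung clamp bar has moved towards the robot, in m: 0 clear of the boxes, 0.014 in the dwell, pressing the boxes against the nests' walls on the robot's side. The bar only spans the nests when the carriage is home
- hammer: a claw hammer lying at the far side; not part of the job, leave it alone
- screwdriver: a screwdriver lying at the left; not part of the job, leave it alone
- wrench: a wrench lying at the near right; not part of the job, leave it alone
- oil: a 150 mm spray can standing at the far right; not part of the job, leave it alone
- brush: a brush lying at the left; not part of the job, leave it alone
- offcut: a 200 x 90 x 18 mm wood off-cut at the far side; not part of the job, leave it alone
- drill: a red and black cordless drill, 60 mm high as it lies on its side, at the far left; not part of the job, leave it alone
There are look-alikes about, which are no part of the job. What is shaped like the part that bears block2_mid but orange or purple is not meant.

How it is judged (in metres and radians):
On the way, in this order (a step that is already met when the one before it is completed fails the run):
1. the setup blocks are in the tray and every box stands in a nest (x of boxA_mid in the frame of carriage_floor between -0.008 and 0.008 m and y of boxA_mid in the frame of carriage_floor between -0.097 and 0.097 m and z of boxA_mid in the frame of carriage_floor between 0.025 and 0.036 m and angle between each of boxA_mid, boxB_mid, boxC_mid, boxD_mid's own z axis and vertical below 0.12 rad and x of boxB_mid in the frame of carriage_floor between -0.008 and 0.008 m and y of boxB_mid in the frame of carriage_floor between -0.097 and 0.097 m and z of boxB_mid in the frame of carriage_floor between 0.025 and 0.036 m and x of boxC_mid in the frame of carriage_floor between -0.008 and 0.008 m and y of boxC_mid in the frame of carriage_floor between -0.097 and 0.097 m and z of boxC_mid in the frame of carriage_floor between 0.025 and 0.036 m and x of boxD_mid in the frame of carriage_floor between -0.008 and 0.008 m and y of boxD_mid in the frame of carriage_floor between -0.097 and 0.097 m and z of boxD_mid in the frame of carriage_floor between 0.025 and 0.036 m and x of block1_mid in the frame of tray_in between -0.085 and 0.085 m and y of block1_mid in the frame of tray_in between -0.075 and 0.075 m and z of each of block1_mid, block2_mid in the frame of tray_in below 0.06 m and linear speed of each of block1, block2 below 0.05 m/s and x of block2_mid in the frame of tray_in between -0.085 and 0.085 m and y of block2_mid in the frame of tray_in between -0.075 and 0.075 m), for 0.2 s.
2. the carriage is home in its detent (value of joint carriage above 0.0865 m), for 0.2 s.
3. the follower rests in the cam's dwell (value of joint crank between 4.112 and 5.312 rad and value of joint follower above 0.0125 m), for 0.2 s.
At the end, for the whole second after the job is handed in: Blocks lie within the tray's walls; every box present stands upright (0.12 rad) on a nest floor (centre within 8 mm of the nests' middle line, 25-36 mm up); carriage past 86.5 of 90 mm; crank at rest within 0.6 rad of mid-dwell, follower out over 12.5 mm (all of step 1 and all of step 3 and value of joint carriage above 0.0865 m and velocity of joint crank between -0.05 and 0.05 rad/s); the robot touches nothing.
It fails at once if a tool or other thing on the bench is moved by more than 6 cm (distance of any of hammer, screwdriver, wrench, oil, brush, offcut, drill from where it was at the start of the episode above 0.06 m).
Of boxB, boxC, boxD only 2 to 3 are there at a start; the rules pass over those that are not, and their reading is None.
At some moment in a run one of boxB, boxC, boxD may be knocked a few centimetres aside while the robot is not near it.
It also fails if it takes over 208 s, if anything falls off the work surface, if the arm or the gripper's body presses on something with over 40 N, if the wrist force passes 120 N, or if a joint passes its speed limit or range.

## Working session

There is one attempt and no reset: what is moved stays moved. The work goes in short steps, Python scripts to look and compute and a tool call to move; the robot and the scene stay as the last step left them, time stands still between calls to the robot, and variables do not carry over. Pictures are saved under pics/ and viewed, at most 14 in all, crops included, and the job is handed in when it is done.

Besides the shell and the picture viewer there is one more tool, called after ">>>" in YAML: its name, and indented under it one key for each argument. send_rows: Moves the arm, as the interface text tells. Its arguments: {"type":"object","properties":{"targets":{"type":"string"},"grip_force":{"type":"number"}},"required":["targets"]}

```bash
mkdir -p pics
cat > h.py <<'E'
import numpy as np, cv2
from workcell import arm, get_image, get_calibration, ticket
def ray(name,u,v):
    c=get_calibration(name); M=np.array(c["cam_to_world"])
    p=np.array([[[float(u),float(v)]]]); K=np.array([[c["fx"],0,c["cx"]],[0,c["fy"],c["cy"]],[0,0,1]])
    d=c.get("dist",c.get("distortion")); 
    q=cv2.undistortPoints(p,K,None if d is None else np.array(d,float))[0,0]
    return M[:3,3], M[:3,:3]@np.array([q[0],-q[1],-1.])
def onz(name,u,v,z):
    o,d=ray(name,u,v); return (o+d*(z-o[2])/d[2])[:2].round(1)
def proj(name,P):
    c=get_calibration(name); M=np.array(c["cam_to_world"]); q=M[:3,:3].T@(np.array(P,float)-M[:3,3])
    return np.round([c["cx"]+c["fx"]*q[0]/-q[2], c["cy"]-c["fy"]*q[1]/-q[2]],1)
E
python3 - <<'E'
from h import *
for n in("scene","top"):
    im=get_image(n); cv2.imwrite(f"pics/{n}0_raw.png",im); cv2.imwrite(f"pics/{n}0.png",cv2.resize(im,(800,600)))
    c=get_calibration(n); print({k:np.round(v,3).tolist() for k,v in c.items() if not isinstance(v,str)})
s=arm.get_state();print(s["time"],s["tool_pos"],s["tcp_rot"],arm.grasp_offset)
E
```

```text
{'fx': 420.009, 'fy': 420.009, 'cx': 252.171, 'cy': 188.879, 'cam_to_world': [[0.726, -0.557, 0.404, 1077.615], [0.688, 0.58, -0.437, -539.685], [0.009, 0.595, 0.804, 1182.344], [0.0, 0.0, 0.0, 1.0]]}
{'fx': 370.316, 'fy': 370.316, 'cx': 260.157, 'cy': 189.243, 'cam_to_world': [[-0.006, 0.997, -0.082, 400.871], [-1.0, -0.004, 0.014, 59.363], [0.014, 0.083, 0.996, 1297.148], [0.0, 0.0, 0.0, 1.0]]}
0.1 [230.95589771 580.27169829 230.63588522] [-1.79925505e+02 -1.27977826e-03  1.58294131e+02] 18.700000000000003
```

View pics/scene0.png

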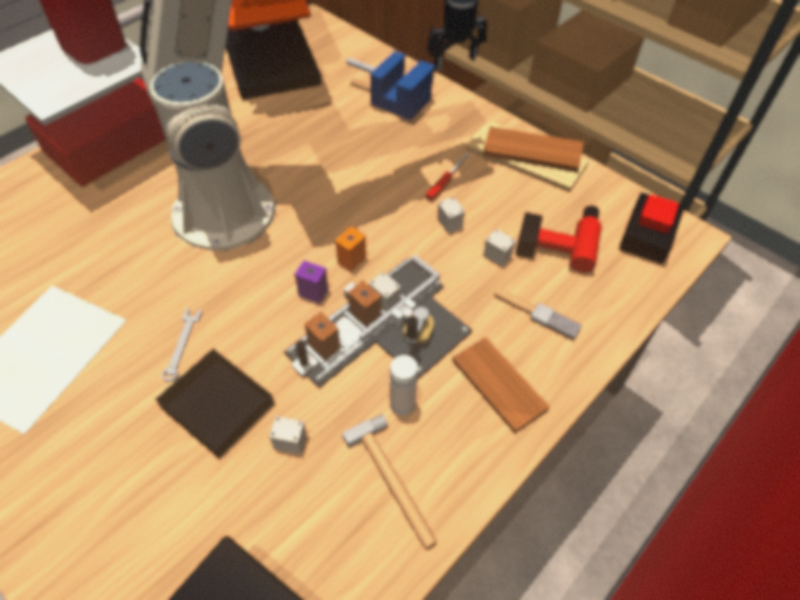

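View pics/top0.png

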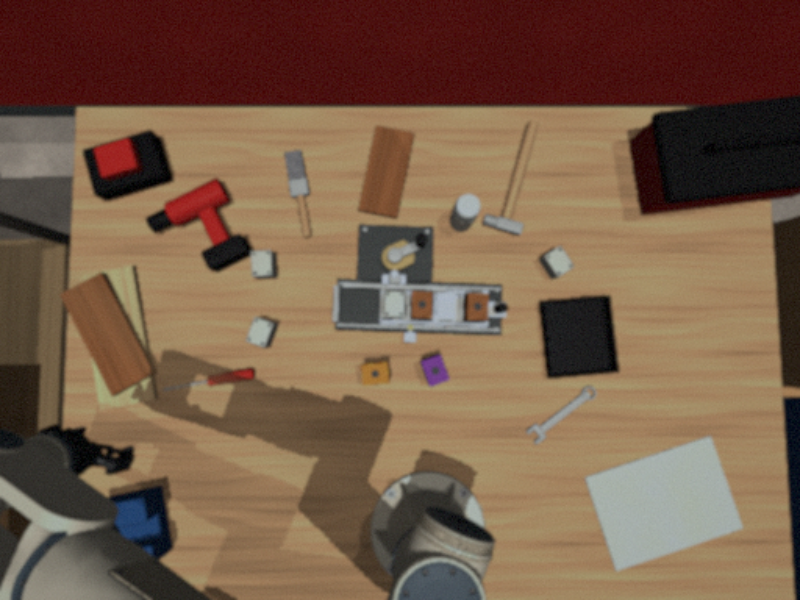

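The scene shows three loose grey boxes, at top-view pixels (263,264), (262,331) and (557,262). A grey box already stands in the carriage at (395,304). The wooden blocks in nests are at (422,305) and (477,306). The orange (375,372) and purple (434,370) blocks are look-alikes to ignore, and the tray is at (579,336). Next I'll check this choice in a close crop.

Run:
```python
from h import *
t=cv2.imread("pics/top0_raw.png"); s=cv2.imread("pics/scene0_raw.png")
cv2.imwrite("pics/topc.png",cv2.resize(t[135:225,205:335],None,fx=6,fy=6,interpolation=cv2.INTER_CUBIC))
cv2.imwrite("pics/scenec.png",cv2.resize(s[155:255,175:305],None,fx=6,fy=6,interpolation=cv2.INTER_CUBIC))
def masks(n,im):
    hsv=cv2.cvtColor(im,cv2.COLOR_BGR2HSV)
    H,S,V=[hsv[...,i].astype(int) for i in range(3)]
    for nm,m in(("grey",(S<45)&(V>120)),("wood",(H<14)&(S>110)&(V>60)&(V<190)),("dark",(V<60))):
        k,l,st,ce=cv2.connectedComponentsWithStats(m.astype(np.uint8))
        for i in range(1,k):
            if 40<st[i,4]<6000:
                r=cv2.minAreaRect(np.argwhere(l==i)[:,::-1].astype(np.float32))
                print(n,nm,st[i,4],np.round(ce[i],1),np.round(r[0],1),np.round(r[1],1),round(r[2],1))
masks("top",t);masks("scene",s)
```

```text
top grey 1010 [ 22.7 101.5] [ 23.  100.5] [25. 46.] 90.0
top grey 119 [190.6 119.2] [190.5 118.9] [11.  11.5] 81.9
top grey 192 [299.2 131.2] [299.5 131. ] [14. 15.] 90.0
top grey 158 [502.6 133.1] [503.  133.1] [11.2 18.4] 78.7
top grey 153 [322.9 142.8] [321.9 142.4] [24.7  6.9] 16.7
top grey 130 [256.1 161.3] [257.  161.5] [ 8.8 19.3] 73.3
top grey 197 [357.6 166.8] [357.5 166.7] [16.6 12.2] 56.3
top grey 209 [166.9 167.9] [166.5 168. ] [16. 13.] 90.0
top grey 1773 [266.5 195.6] [266.1 197.1] [109.   43.5] 9.6
top grey 68 [316.  198.7] [317.5 198. ] [10. 11.] 90.0
top grey 211 [165.6 212.1] [165.7 211.9] [12.6 17.1] 18.4
top grey 292 [358.5 265.1] [359.4 264. ] [10.9 50.9] 51.3
top grey 5448 [424.3 321.6] [424.6 321.6] [63.6 86. ] 71.6
top grey 156 [252.5 314.6] [254.8 313.3] [ 9.9 21.9] 45.0
top grey 1096 [ 20.8 339.2] [ 31.  344.5] [62. 77.] 0.0
top grey 158 [303.1 326.7] [302.4 327.1] [20.4 10.4] 76.0
top grey 457 [291.7 350.9] [291.3 350.1] [44.9 18.5] 22.5
top grey 1046 [ 39.  372.4] [ 44.  367.5] [60. 31.] -0.0
top grey 240 [280.4 367. ] [281. 370.] [26. 58.] 90.0
top wood 1
[... 2635 characters left out ...]
d 312 [233.4 194.5] [233. 193.] [22.6 19.8] 45.0
scene wood 287 [206.3 215.7] [206.5 216.5] [23.5 19.2] 78.7
scene wood 978 [319.9 246. ] [319.  246.9] [64.8 25. ] 45.9
scene dark 69 [92.3 16.3] [92.  18.4] [ 3.3 35. ] 5.2
scene dark 847 [291.9  18.9] [292.   21.5] [43. 38.] 90.0
scene dark 1587 [451.7  95.1] [452.9  78.9] [ 31.2 192.1] 28.1
scene dark 2052 [173.3  37.6] [173.7  36.9] [42.9 53.9] 79.5
scene dark 566 [482.   79.4] [479.3  80.3] [ 10.5 131. ] 28.6
scene dark 77 [250.4  49.1] [250.6  49.1] [ 4.9 18.9] 48.4
scene dark 150 [268.7  61. ] [268.   61.5] [10.6 29. ] 45.0
scene dark 484 [132.9  92. ] [133.5  92.5] [33. 25.] 0.0
scene dark 586 [136.2 377. ] [139.5 374. ] [59. 18.] -0.0
```

View pics/topc.png

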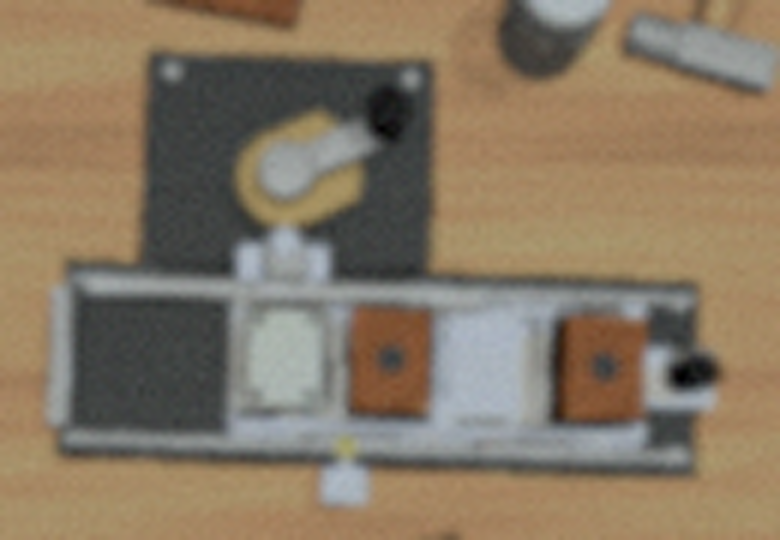

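View pics/scenec.png

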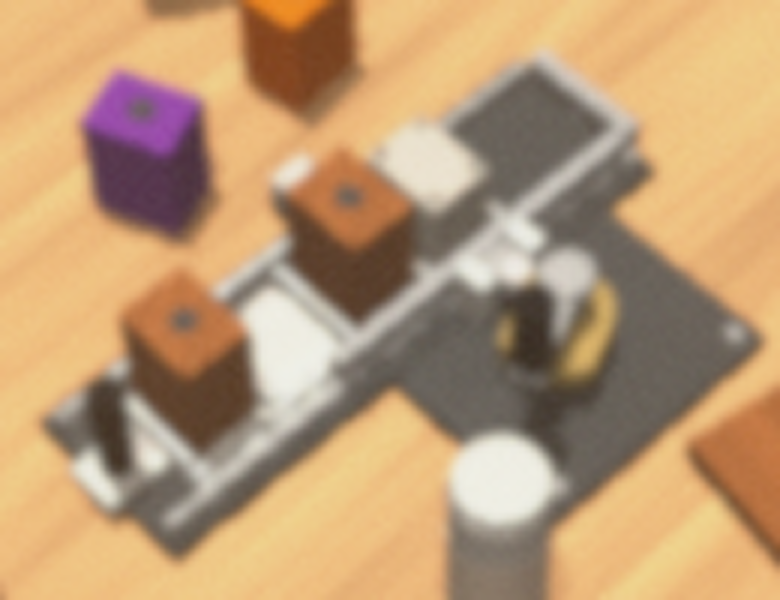

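The top crop shows box A's top at (285,359), the block dots at (391,359) and (604,367), the handle top at (692,370), the crank grip top at (388,105) and the shaft at (288,168). In the scene crop the block dots are at (348,196) and (184,320). The two brown blocks in the carriage are the setup blocks, as chosen, and the purple and orange ones stand outside it.

Run:
```python
from h import *
T=lambda x,y:(205+(x+.5)/6-.5,135+(y+.5)/6-.5); S=lambda x,y:(175+(x+.5)/6-.5,155+(y+.5)/6-.5)
for n,t,s,z in(("boxA",(285,359),(432,163),80),("blkM",(391,359),(348,196),100),("blkR",(604,367),(184,320),100),("handle",(692,368),(105,385),95),("grip",(388,103),(533,290),135),("shaft",(288,168),(567,265),115),("slideL",(66,268),None,10),("slideR",(695,287),None,10),("slL2",(60,452),None,10),("slR2",(693,470),None,10)):
    a=onz("top",*T(*t),z); print(n,a, onz("scene",*S(*s),z) if s else "")
    if s:
        o1,d1=ray("top",*T(*t));o2,d2=ray("scene",*S(*s)); k=np.linalg.lstsq(np.c_[d1,-d2],o2-o1,rcond=None)[0]
        print("   tri",((o1+d1*k[0]+o2+d2*k[1])/2).round(1),"gap",np.linalg.norm(o1+d1*k[0]-o2-d2*k[1]).round(1))
t=cv2.imread("pics/top0_raw.png"); s=cv2.imread("pics/scene0_raw.png")
r=[]
for im,cs in((t,[(167,168),(166,212),(357,167)]),(s,[(320,157),(288,136),(184,278)])):
    r.append(np.hstack([cv2.resize(im[v-16:v+16,u-16:u+16],(256,256),interpolation=cv2.INTER_CUBIC) for u,v in cs]))
cv2.imwrite("pics/boxes.png",np.vstack(r))
# tray corners, spray
for p in((541,300),(608,296),(617,374),(548,378)): print("tray",onz("top",p[0]*.64,p[1]*.64,40))
print("oil",onz("top",466*.64,205*.64,150),"hammerhead",onz("top",503*.64,225*.64,20))
```

```text
boxA [484.6  68.9] [490.3  68.5]
   tri [486.2  70.3  74.4] gap 3.5
blkM [483.   11.5] [484.   10.2]
   tri [483.   11.3  98.1] gap 0.3
blkR [ 478.1 -103.7] [ 479.4 -104.9]
   tri [ 478.3 -104.    97.8] gap 0.0
handle [ 477.7 -152.3] [ 477.  -157.8]
   tri [ 476.5 -154.7   91.1] gap 4.6
grip [616.5  13.5] [612.4  15.3]
   tri [615.1  13.1 140. ] gap 1.4
shaft [585.   66.7] [605.6  49.6]
   tri [590.6  67.3  82. ] gap 1.3
slideL [543.1 196.6] 
slideR [ 530.5 -169.9] 
slL2 [436.2 199.6] 
slR2 [ 423.9 -166.7] 
tray [ 494.2 -252.3]
tray [ 502.3 -399.8]
tray [ 332.7 -413.5]
tray [ 325.  -263.3]
oil [679.  -77.9] hammerhead [ 664.7 -175.9]
```

View pics/boxes.png

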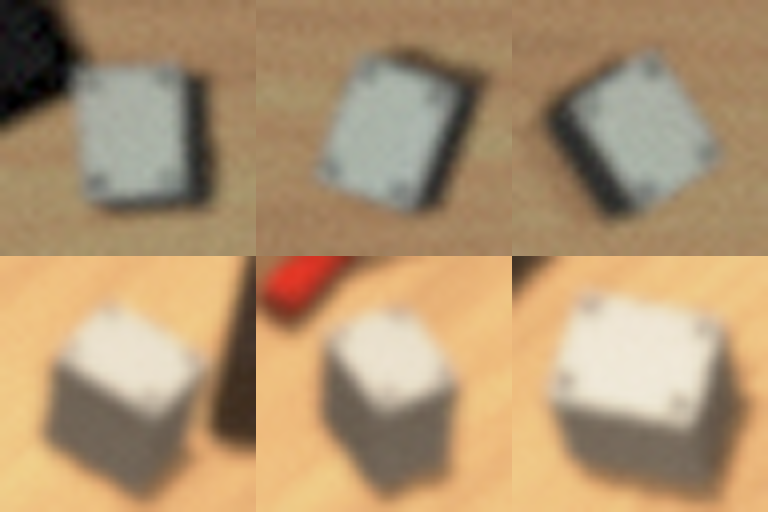

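The composite shows all three grey boxes upright with their tops clear. The top-face centres in its top row are about (131,133), (389,131) and (645,130). The boxes are turned roughly -4°, +17° and -32° in the image.

```bash
cat >> h.py <<'E'
C0=np.array([482.,-17.]); TH=np.radians(-2.0); EX=np.array([np.cos(TH),np.sin(TH)]); EY=np.array([-np.sin(TH),np.cos(TH)])
def cw(x,y): return C0+x*EX+y*EY
def go(p=None,yaw=None,z=None,cur=None):
    """fractions from the current TCP pose to p (world mm)"""
    from scipy.spatial.transform import Rotation as R
    s=arm.get_state(); r=R.from_euler("xyz",s["tcp_rot"],degrees=True); q=np.array(s["tool_pos"])
    t=np.array([*(p if p is not None else q[:2]), z if z is not None else q[2]])
    rg=R.from_euler("xyz",[180,0,yaw],degrees=True) if yaw is not None else r
    print("pos",q.round(1),"rot",np.round(s["tcp_rot"],2),"shift/80:",(r.inv().apply(t-q)/80).round(4),"turn/pi:",((r.inv()*rg).as_rotvec()/np.pi).round(4))
E
python3 - <<'E'
from h import *
B={1:((151,152),[(72,68),(180,65),(188,195),(85,205)]),2:((150,196),[(109,52),(206,82),(159,212),(59,178)]),3:((341,151),[(140,48),(210,155),(128,212),(53,105)])}
for k,((u0,v0),c) in B.items():
    w=np.array([onz("top",u0+(x+.5)/8-.5,v0+(y+.5)/8-.5,60) for x,y in c])
    e=w-np.roll(w,1,0)
    print(k,"c",w.mean(0).round(1),"edges",[(round(float(np.hypot(*a)),1),round(float(np.degrees(np.arctan2(a[1],a[0]))),1)) for a in e])
S=lambda q:((q[0]-175+.5)*6-.5,(q[1]-155+.5)*6-.5)
for cy in(29,-87):
    for z in(100,40,30,20):
        print(cy,z,np.round(S(proj("scene",[*cw(28,cy-22),z]))),np.round(S(proj("scene",[*cw(36,cy-22),z]))))
go(yaw=88)
E
```

```text
1 c [575.5 354.4] edges [(58.3, 6.3), (45.2, -88.6), (55.2, -175.7), (43.1, 95.3)]
2 c [429.  354.6] edges [(55.9, -20.9), (42.3, -107.5), (57.0, 160.8), (44.0, 71.0)]
3 c [ 578.  -286.5] edges [(44.8, -57.1), (53.9, -148.1), (42.9, 124.2), (54.9, 33.9)]
29 100 [355. 247.] [365. 256.]
29 40 [358. 311.] [368. 319.]
29 30 [358. 321.] [368. 330.]
29 20 [358. 331.] [368. 340.]
-87 100 [188. 376.] [198. 386.]
-87 40 [197. 438.] [207. 447.]
-87 30 [198. 448.] [208. 457.]
-87 20 [200. 457.] [210. 466.]
pos [231.  580.3 230.6] rot [-179.93   -0.    158.29] shift/80: [0. 0. 0.] turn/pi: [-4.000e-04  2.000e-04  3.905e-01]
```

>>> send_rows:
  targets: "1 -0.3 -0.3 0 0 0 0.13;1 -0.6 -0.6 0 0 0 0.26;1 -0.9 -0.9 0 0 0 0.3905;1 -1 -1 0 0 0 0.3905;1 -1 -1 0 0 0 0.3905;1 -1 -1 0 0 0 0.3905;1 -1 -1 0 0 0 0.3905;1 -1 -1 0 0 0 0.3905;1 -1 -1 0 0 0 0.3905;1 -1 -1 0 0 0 0.3905;1 -1 -1 0 0 0 0.3905;1 -1 -1 0 0 0 0.3905"
  grip_force: 40

```text
time: 1.1
tool_pos: [275.8, 476.6, 231.0]
tcp_rot: [-180.0, 0.0, 88.2]
wrist_force: [-0.5, -0.1, -0.2]
width: 0.999
finger_force: 0.0
```

>>> send_rows:
  targets: "1 -0.5 0.3 0 0 0 0;1 -1 0.6 0 0 0 0;1 -1 0.6 0 0 0 0"

```text
time: 1.35
tool_pos: [322.0, 391.2, 230.8]
tcp_rot: [-180.0, 0.2, 88.2]
wrist_force: [-0.4, 0.1, -1.6]
width: 0.993
finger_force: 0.0
```

>>> send_rows:
  targets: "1 -0.5 0.3 0 0 0 0;1 -1 0.6 0 0 0 0;1 -1 0.6 0 0 0 0"

```text
time: 1.6
tool_pos: [367.6, 309.7, 231.2]
tcp_rot: [180.0, 0.1, 88.1]
wrist_force: [0.4, 0.6, -0.5]
width: 1.005
finger_force: 0.0
```

>>> send_rows:
  targets: "1 -0.5 0.3 0 0 0 0;1 -1 0.6 0 0 0 0;1 -1 0.6 0 0 0 0"

```text
time: 1.85
tool_pos: [413.1, 228.5, 231.4]
tcp_rot: [179.9, 0.1, 88.1]
wrist_force: [0.1, 0.8, 0.2]
width: 1.0
finger_force: 0.0
```

>>> send_rows:
  targets: "1 -0.5 0.3 0 0 0 0;1 -1 0.6 0 0 0 0;1 -1 0.6 0 0 0 0"

```text
time: 2.1
tool_pos: [458.6, 147.0, 231.5]
tcp_rot: [179.9, 0.1, 88.1]
wrist_force: [0.5, 0.6, -0.3]
width: 1.001
finger_force: 0.0
```

Run:
```python
from h import *
go(p=(483,11.5),z=130,yaw=88); print(arm.get_state()["time"])
```

```text
pos [458.6 147.  231.5] rot [1.7992e+02 6.0000e-02 8.8070e+01] shift/80: [-1.6816  0.3597  1.2706] turn/pi: [0.0004 0.0003 0.0004]
2.1
```

>>> send_rows:
  targets: "1 -0.4 0.09 0.2 0 0 0;1 -0.84 0.18 0.4 0 0 0;1 -0.84 0.18 0.4 0 0 0"

```text
time: 2.35
tool_pos: [467.7, 78.6, 196.8]
tcp_rot: [-179.8, 0.1, 88.0]
wrist_force: [-0.7, -0.3, -0.5]
width: 0.999
finger_force: 0.0
```

>>> send_rows:
  targets: "1 -0.4 0.09 0.2 0 0 0;1 -0.84 0.18 0.4 0 0 0;1 -0.84 0.18 0.4 0 0 0;1 -0.84 0.18 0.4 0 0 0"

```text
time: 2.68
tool_pos: [480.4, 14.3, 166.5]
tcp_rot: [-179.9, -0.0, 87.9]
wrist_force: [1.3, 0.8, -0.2]
width: 0.999
finger_force: 0.0
```

Run:
```python
from h import *
go(p=(483,11.5),z=64,yaw=88); print(arm.get_state()["time"])
im=get_image("top"); a=cv2.resize(im[100:230,150:370],(780,460),interpolation=cv2.INTER_CUBIC); cv2.imwrite("pics/t1.png",a)
```

```text
pos [480.4  14.3 166.5] rot [-1.7989e+02 -1.0000e-02  8.7930e+01] shift/80: [-0.0335  0.0366  1.2809] turn/pi: [-0.0006 -0.0001 -0.0004]
2.6833
```

View pics/t1.png

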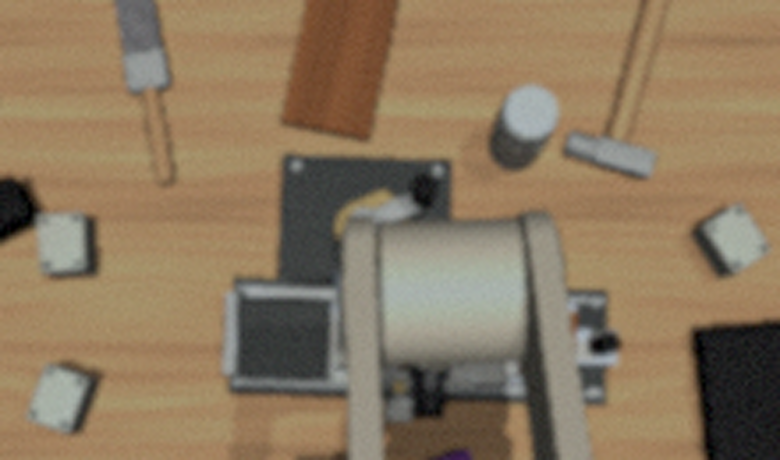

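The top view has the arm hiding the carriage, and the loose boxes at (64,243), (62,397) and (735,239) have not moved. Descending now on the middle block.

>>> send_rows:
  targets: "1 -0.033 0.037 0.3 0 0 0;1 -0.033 0.037 0.6 0 0 0;1 -0.033 0.037 0.8 0 0 0;1 -0.033 0.037 0.8 0 0 0"

```text
time: 3.07
tool_pos: [481.9, 13.7, 101.2]
tcp_rot: [-179.8, -0.0, 88.1]
wrist_force: [-1.2, 1.3, 0.1]
width: 0.999
finger_force: 0.0
```

>>> send_rows:
  targets: "1 0 0 0.2 0 0 0;1 0 0 0.4 0 0 0;1 0 0 0.48 0 0 0;1 0 0 0.48 0 0 0;0.5 0 0 0.48 0 0 0;0.4 0 0 0.48 0 0 0;0.4 0 0 0.48 0 0 0;0.4 0 0 0.48 0 0 0;0.4 0 0 0.48 0 0 0;0.4 0 0 0.48 0 0 0"

```text
time: 3.9
tool_pos: [484.4, 12.4, 66.2]
tcp_rot: [179.9, -0.0, 88.0]
wrist_force: [-0.7, 1.7, 5.3]
width: 0.651
finger_force: 41.7
```

Run:
```python
from h import *
go(p=(483,11.5),z=64,yaw=88); s=arm.get_state();print(s["wrist_force"],s["width"],s["finger_force"])
```

```text
pos [484.4  12.4  66.2] rot [ 1.799e+02 -2.000e-02  8.799e+01] shift/80: [-0.0121 -0.0167  0.0269] turn/pi: [ 0.0005 -0.0001 -0.    ]
[-0.71656896  1.72508756  5.26499835] 0.6512263811719483 41.71837627887726
```

>>> send_rows:
  targets: "0.4 0 0 -0.2 0 0 0;0.4 0 0 -0.6 0 0 0;0.4 0 0 -1 0 0 0;0.4 0 0 -1 0 0 0"

```text
time: 4.23
tool_pos: [487.1, 12.3, 150.7]
tcp_rot: [179.5, -0.0, 88.0]
wrist_force: [1.9, -0.1, -0.5]
width: 0.647
finger_force: 43.4
```

>>> send_rows:
  targets: "0.4 -0.3 -0.07 -0.2 0 0 0;0.4 -0.65 -0.14 -0.3 0 0 0;0.4 -0.97 -0.2 -0.3 0 0 0"

```text
time: 4.48
tool_pos: [465.7, -65.6, 170.9]
tcp_rot: [179.8, 0.0, 88.1]
wrist_force: [1.2, -0.2, -1.2]
width: 0.651
finger_force: 43.2
```

>>> send_rows:
  targets: "0.4 -0.3 -0.07 0 0 0 0;0.4 -0.65 -0.14 0 0 0 0;0.4 -0.97 -0.2 0 0 0 0"

```text
time: 4.73
tool_pos: [445.7, -143.0, 169.3]
tcp_rot: [180.0, 0.0, 88.0]
wrist_force: [1.2, 0.3, -1.1]
width: 0.652
finger_force: 43.2
```

>>> send_rows:
  targets: "0.4 -0.3 -0.07 0 0 0 0;0.4 -0.65 -0.14 0 0 0 0;0.4 -0.97 -0.2 0 0 0 0"

```text
time: 4.98
tool_pos: [426.9, -220.1, 169.1]
tcp_rot: [180.0, 0.0, 88.0]
wrist_force: [0.8, 0.6, -2.1]
width: 0.652
finger_force: 43.2
```

>>> send_rows:
  targets: "0.4 -0.3 -0.07 0 0 0 0;0.4 -0.65 -0.14 0 0 0 0;0.4 -0.97 -0.19 0 0 0 0;0.4 -0.97 -0.19 0 0 0 0;0.4 -0.97 -0.19 0 0 0 0"

```text
time: 5.4
tool_pos: [409.2, -296.8, 169.0]
tcp_rot: [180.0, 0.0, 87.9]
wrist_force: [0.7, 0.8, -2.0]
width: 0.648
finger_force: 43.2
```

Run:
```python
from h import *
go(p=(411,-296),z=51.5,yaw=92); s=arm.get_state();print(s["wrist_force"],s["width"],s["finger_force"])
im=get_image("top");cv2.imwrite("pics/t2.png",cv2.resize(im[100:280,230:460],(766,600),interpolation=cv2.INTER_CUBIC))
```

```text
pos [ 409.2 -296.8  169. ] rot [1.7998e+02 1.0000e-02 8.7860e+01] shift/80: [0.0112 0.021  1.4682] turn/pi: [ 0.0001  0.     -0.023 ]
[ 0.65370138  0.75321005 -1.97823654] 0.6483763665401238 43.23217213153839
```

View pics/t2.png

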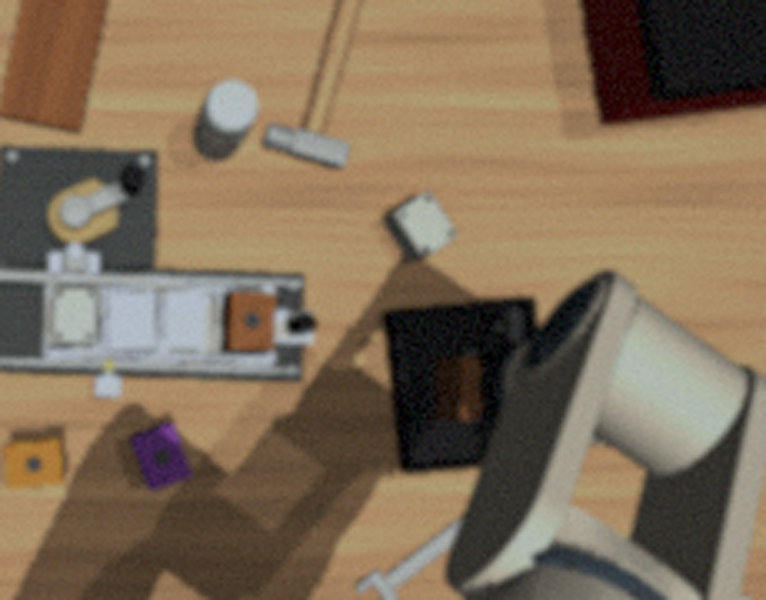

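The top view shows the held block over the tray at (460,388). The carriage has the two middle nests empty, and the right block is still at (251,320).

>>> send_rows:
  targets: "0.4 0.01 0.02 0.4 0 0 0;0.4 0.01 0.02 0.8 0 0 0;0.4 0.01 0.02 1 0 0 0;0.4 0.01 0.02 1 0 0 0"

```text
time: 5.78
tool_pos: [409.3, -292.4, 85.8]
tcp_rot: [-179.7, -0.2, 88.1]
wrist_force: [-0.3, 0.7, -1.3]
width: 0.645
finger_force: 43.2
```

>>> send_rows:
  targets: "0.4 0 0 0.2 0 0 0;0.4 0 0 0.35 0 0 0;0.4 0 0 0.44 0 0 0;0.4 0 0 0.46 0 0 0;0.4 0 0 0.46 0 0 0;0.85 0 0 0.46 0 0 0;0.9 0 0 0.46 0 0 0;0.9 0 0 0.46 0 0 0;0.9 0 0 0.46 0 0 0"

```text
time: 6.53
tool_pos: [411.6, -295.3, 52.7]
tcp_rot: [179.9, 0.0, 88.0]
wrist_force: [-0.1, -0.0, -0.2]
width: 0.902
finger_force: 0.0
```

>>> send_rows:
  targets: "0.9 0 0 -0.2 0 0 0;0.9 0 0 -0.6 0 0 0;1 0 0 -1 0 0 0;1 0 0 -1 0 0 0"

```text
time: 6.87
tool_pos: [414.0, -297.1, 137.4]
tcp_rot: [179.6, 0.3, 88.0]
wrist_force: [0.8, -0.8, -0.0]
width: 1.007
finger_force: 0.0
```

>>> send_rows:
  targets: "1 0.3 0.1 -0.3 0 0 0;1 0.6 0.2 -0.45 0 0 0;1 0.8 0.25 -0.45 0 0 0"

```text
time: 7.12
tool_pos: [435.4, -231.4, 170.7]
tcp_rot: [179.7, 0.1, 88.0]
wrist_force: [0.7, -0.1, -0.3]
width: 1.0
finger_force: 0.0
```

>>> send_rows:
  targets: "1 0.4 0.1 0 0 0 0;1 0.8 0.25 0 0 0 0;1 0.8 0.25 0 0 0 0"

```text
time: 7.37
tool_pos: [457.1, -164.6, 168.3]
tcp_rot: [179.9, -0.1, 88.1]
wrist_force: [-0.2, -0.7, -0.5]
width: 0.998
finger_force: 0.0
```

>>> send_rows:
  targets: "1 0.4 0.1 0 0 0 0;1 0.82 0.25 0 0 0 0;1 0.82 0.25 0 0 0 0;1 0.82 0.25 0 0 0 0"

```text
time: 7.7
tool_pos: [478.4, -102.6, 168.1]
tcp_rot: [180.0, 0.0, 88.2]
wrist_force: [-0.6, 0.3, -0.6]
width: 1.004
finger_force: 0.0
```

Run:
```python
from h import *
go(p=(479,-104),z=65,yaw=88); s=arm.get_state();print(s["wrist_force"],s["width"],s["finger_force"])
```

```text
pos [ 478.4 -102.6  168.1] rot [1.7998e+02 1.0000e-02 8.8180e+01] shift/80: [-0.0175  0.0078  1.2884] turn/pi: [0.0001 0.     0.001 ]
[-0.57678257  0.31014958 -0.62610594] 1.0042349308865663 0.0
```

>>> send_rows:
  targets: "1 -0.017 0 0.3 0 0 0;1 -0.017 0 0.6 0 0 0;1 -0.017 0 0.8 0 0 0;1 -0.017 0 0.8 0 0 0"

```text
time: 8.03
tool_pos: [475.4, -105.6, 101.3]
tcp_rot: [-179.7, -0.0, 88.0]
wrist_force: [-1.2, 0.1, -0.4]
width: 0.999
finger_force: 0.0
```

>>> send_rows:
  targets: "1 0 0 0.2 0 0 0;1 0 0 0.4 0 0 0;1 0 0 0.48 0 0 0;1 0 0 0.48 0 0 0;0.5 0 0 0.48 0 0 0;0.4 0 0 0.48 0 0 0;0.4 0 0 0.48 0 0 0;0.4 0 0 0.48 0 0 0;0.4 0 0 0.48 0 0 0;0.4 0 0 0.48 0 0 0"

```text
time: 8.87
tool_pos: [478.6, -105.3, 66.8]
tcp_rot: [179.9, 0.0, 88.0]
wrist_force: [-2.7, -1.0, 7.3]
width: 0.645
finger_force: 41.9
```

>>> send_rows:
  targets: "0.4 0 0 -0.2 0 0 0;0.4 0 0 -0.6 0 0 0;0.4 0 0 -1 0 0 0;0.4 0 0 -1 0 0 0"

```text
time: 9.2
tool_pos: [481.3, -105.7, 151.2]
tcp_rot: [179.5, 0.1, 88.0]
wrist_force: [1.4, -0.3, -0.2]
width: 0.652
finger_force: 43.5
```

>>> send_rows:
  targets: "0.4 -0.2 -0.05 -0.2 0 0 0;0.4 -0.5 -0.1 -0.32 0 0 0;0.4 -0.83 -0.17 -0.32 0 0 0"

```text
time: 9.45
tool_pos: [463.2, -171.4, 173.4]
tcp_rot: [179.8, 0.1, 88.1]
wrist_force: [0.9, -0.6, -1.1]
width: 0.652
finger_force: 43.3
```

>>> send_rows:
  targets: "0.4 -0.4 -0.08 0 0 0 0;0.4 -0.83 -0.17 0 0 0 0;0.4 -0.83 -0.17 0 0 0 0"

```text
time: 9.7
tool_pos: [445.3, -241.3, 171.6]
tcp_rot: [179.9, 0.1, 87.9]
wrist_force: [-0.3, -0.4, -1.5]
width: 0.648
finger_force: 43.3
```

>>> send_rows:
  targets: "0.4 -0.4 -0.08 0 0 0 0;0.4 -0.83 -0.17 0 0 0 0;0.4 -0.83 -0.17 0 0 0 0"

```text
time: 9.95
tool_pos: [429.6, -307.1, 171.5]
tcp_rot: [179.9, 0.2, 87.9]
wrist_force: [0.1, -0.0, -1.2]
width: 0.647
finger_force: 43.3
```

>>> send_rows:
  targets: "0.4 -0.4 -0.08 0 0 0 0;0.4 -0.83 -0.17 0 0 0 0;0.4 -0.83 -0.17 0 0 0 0;0.4 -0.83 -0.17 0 0 0 0;0.4 -0.83 -0.17 0 0 0 0"

```text
time: 10.37
tool_pos: [414.0, -367.9, 170.9]
tcp_rot: [-180.0, -0.1, 88.0]
wrist_force: [-0.5, 0.6, -1.9]
width: 0.651
finger_force: 43.3
```

Run:
```python
from h import *
go(p=(416,-368),z=50,yaw=88); s=arm.get_state();print(s["wrist_force"],s["width"],s["finger_force"])
```

```text
pos [ 414.  -367.9  170.9] rot [-1.7997e+02 -5.0000e-02  8.7960e+01] shift/80: [-0.0016  0.0254  1.5118] turn/pi: [-0.0002 -0.0003 -0.0002]
[-0.46123332  0.61798041 -1.86680286] 0.6511470225551917 43.334619998931885
```

>>> send_rows:
  targets: "0.4 0 0.025 0.4 0 0 0;0.4 0 0.025 0.8 0 0 0;0.4 0 0.025 1 0 0 0;0.4 0 0.025 1 0 0 0"

```text
time: 10.7
tool_pos: [414.6, -365.4, 87.8]
tcp_rot: [-179.7, -0.3, 88.1]
wrist_force: [-0.1, 1.0, -1.2]
width: 0.651
finger_force: 43.3
```

>>> send_rows:
  targets: "0.4 0 0 0.2 0 0 0;0.4 0 0 0.38 0 0 0;0.4 0 0 0.46 0 0 0;0.4 0 0 0.49 0 0 0;0.4 0 0 0.49 0 0 0;0.85 0 0 0.49 0 0 0;0.9 0 0 0.49 0 0 0;0.9 0 0 0.49 0 0 0;0.9 0 0 0.49 0 0 0"

```text
time: 11.45
tool_pos: [416.6, -368.9, 52.8]
tcp_rot: [180.0, 0.0, 88.0]
wrist_force: [0.9, 0.1, -0.2]
width: 0.902
finger_force: 0.0
```

>>> send_rows:
  targets: "0.9 0 0 -0.2 0 0 0;0.9 0 0 -0.6 0 0 0;1 0 0 -1 0 0 0;1 0 0 -1 0 0 0"

```text
time: 11.78
tool_pos: [418.9, -371.0, 137.9]
tcp_rot: [179.6, 0.3, 88.0]
wrist_force: [1.5, -1.9, 0.2]
width: 0.998
finger_force: 0.0
```

```bash
cat >> h.py <<'E'
def boxes(name="top",z=60,rois=((130,145,200,190),(130,190,200,235),(325,140,400,195))):
    im=get_image(name); hsv=cv2.cvtColor(im,cv2.COLOR_BGR2HSV)
    m=((hsv[...,1]<45)&(hsv[...,2]>120)).astype(np.uint8)
    k,l,st,ce=cv2.connectedComponentsWithStats(m)
    for i in range(1,k):
        x,y=ce[i]
        if 120<st[i,4]<280 and any(a<x<c and b<y<d for a,b,c,d in rois):
            cn=cv2.findContours((l==i).astype(np.uint8),cv2.RETR_EXTERNAL,cv2.CHAIN_APPROX_NONE)[0][0]
            w=np.array([onz(name,*p[0],z) for p in cn],np.float32); r=cv2.minAreaRect(w)
            b=cv2.boxPoints(r); e=[b[1]-b[0],b[2]-b[1]]; L=max(e,key=np.linalg.norm); a=np.degrees(np.arctan2(L[1],L[0]))
            print(name,"box px",(x.round(1),y.round(1)),"area",st[i,4],"world cen",onz(name,x,y,z),"rect",np.round(r[0],1),np.round(r[1],1),"long axis",round(float((a+90)%180-90),1))
    return im
E
python3 - <<'E'
from h import *
go(p=(578,-286.5),z=140,yaw=123); boxes()
E
```

```text
pos [ 418.9 -371.   137.9] rot [179.62   0.31  88.  ] shift/80: [ 1.1252  1.9506 -0.0202] turn/pi: [ 0.0015  0.0023 -0.1945]
top box px (np.float64(357.4), np.float64(166.9)) area 207 world cen [ 577.8 -287.2] rect [ 578.1 -287.1] [56.3 42.9] long axis 32.5
top box px (np.float64(167.0), np.float64(167.9)) area 213 world cen [576.6 354.4] rect [576.3 356. ] [54.7 43.6] long axis 0.8
top box px (np.float64(165.7), np.float64(212.1)) area 218 world cen [428.4 356.5] rect [429. 356.] [43.6 56.3] long axis -18.8
```

>>> send_rows:
  targets: "1 0.25 0.4 -0.2 0 0 0;1 0.56 0.97 -0.2 0 0 0;1 0.56 0.97 -0.2 0 0 0"

```text
time: 12.08
tool_pos: [499.6, -325.2, 148.7]
tcp_rot: [179.8, 0.0, 88.0]
wrist_force: [-0.5, -0.5, 0.0]
width: 1.0
finger_force: 0.0
```

>>> send_rows:
  targets: "1 0.25 0.4 0 0 0 -0.04;1 0.56 0.97 0 0 0 -0.08;1 0.56 0.98 0 0 0 -0.12;1 0.56 0.98 0 0 0 -0.16;1 0.56 0.98 0 0 0 -0.1917;1 0.56 0.98 0 0 0 -0.1917;1 0.56 0.98 0 0 0 -0.1917"

```text
time: 12.67
tool_pos: [574.8, -284.2, 147.1]
tcp_rot: [-180.0, -0.1, 122.3]
wrist_force: [0.1, 0.2, -0.6]
width: 1.004
finger_force: 0.0
```

Run:
```python
from h import *
go(p=(578,-287),z=30,yaw=122.5)
```

```text
pos [ 574.8 -284.2  147.1] rot [-1.7995e+02 -7.0000e-02  1.2233e+02] shift/80: [-0.0527  0.017   1.4632] turn/pi: [-0.0003 -0.0004 -0.0009]
```

>>> send_rows:
  targets: "1 -0.05 0.017 0.3 0 0 0;1 -0.05 0.017 0.6 0 0 0;1 -0.05 0.017 0.8 0 0 0;1 -0.05 0.017 0.8 0 0 0;1 -0.05 0.017 0.8 0 0 0"

```text
time: 13.08
tool_pos: [577.7, -287.1, 83.3]
tcp_rot: [-179.9, -0.1, 122.3]
wrist_force: [1.0, -0.8, 0.8]
width: 1.0
finger_force: 0.0
```

>>> send_rows:
  targets: "1 0 0 0.3 0 0 0;1 0 0 0.5 0 0 0;1 0 0 0.65 0 0 0;1 0 0 0.65 0 0 0;0.5 0 0 0.65 0 0 0;0.4 0 0 0.65 0 0 0;0.4 0 0 0.65 0 0 0;0.4 0 0 0.65 0 0 0;0.4 0 0 0.65 0 0 0;0.4 0 0 0.65 0 0 0"

```text
time: 13.92
tool_pos: [579.7, -287.7, 33.7]
tcp_rot: [179.9, 0.1, 122.5]
wrist_force: [-1.1, 0.2, 6.3]
width: 0.648
finger_force: 44.0
```

Run:
```python
from h import *
go(p=(479,-104),z=150,yaw=88);s=arm.get_state();print(s["wrist_force"],s["width"],s["finger_force"])
```

```text
pos [ 579.7 -287.7   33.7] rot [1.7993e+02 1.3000e-01 1.2250e+02] shift/80: [ 2.6094  0.1745 -1.4598] turn/pi: [0.0006 0.0006 0.1917]
[-1.07329224  0.22002522  6.29582998] 0.6481949937306486 43.99092614650726
```

>>> send_rows:
  targets: "0.4 0 0 -0.2 0 0 0;0.4 0 0 -0.6 0 0 0;0.4 0 0 -1 0 0 0;0.4 0 0 -1 0 0 0"

```text
time: 14.25
tool_pos: [582.0, -288.8, 118.7]
tcp_rot: [179.7, 0.5, 122.5]
wrist_force: [1.3, -0.7, -0.8]
width: 0.648
finger_force: 43.3
```

>>> send_rows:
  targets: "0.4 0.3 0.02 -0.3 0 0 0;0.4 0.6 0.04 -0.5 0 0 0;0.4 0.87 0.058 -0.5 0 0 0"

```text
time: 14.5
tool_pos: [546.2, -225.9, 155.3]
tcp_rot: [179.8, 0.2, 122.5]
wrist_force: [0.6, 0.8, -0.7]
width: 0.65
finger_force: 43.2
```

>>> send_rows:
  targets: "0.4 0.4 0.03 0 0 0 0;0.4 0.87 0.058 0 0 0 0;0.4 0.87 0.058 0 0 0 0"

```text
time: 14.75
tool_pos: [507.3, -160.2, 151.5]
tcp_rot: [-179.9, -0.3, 122.6]
wrist_force: [0.7, 0.5, -1.2]
width: 0.646
finger_force: 43.2
```

>>> send_rows:
  targets: "0.4 0.4 0.03 0 0 0 0.03;0.4 0.87 0.058 0 0 0 0.07;0.4 0.87 0.058 0 0 0 0.1;0.4 0.87 0.058 0 0 0 0.13;0.4 0.87 0.058 0 0 0 0.16;0.4 0.87 0.058 0 0 0 0.1917;0.4 0.87 0.058 0 0 0 0.1917;0.4 0.87 0.058 0 0 0 0.1917;0.4 0.87 0.058 0 0 0 0.1917"

```text
time: 15.5
tool_pos: [478.1, -103.6, 152.1]
tcp_rot: [180.0, 0.0, 88.2]
wrist_force: [0.6, -0.3, -1.6]
width: 0.649
finger_force: 43.2
```

Run:
```python
from h import *
go(p=(479.5,-104),z=55,yaw=88);s=arm.get_state();print(s["wrist_force"],s["width"],s["finger_force"])
```

```text
pos [ 478.1 -103.6  152.1] rot [179.99   0.    88.18] shift/80: [-0.0043  0.0172  1.2141] turn/pi: [0.    0.    0.001]
[ 0.60720027 -0.31113725 -1.56008408] 0.6485054589575809 43.19401681423187
```

>>> send_rows:
  targets: "0.4 -0.005 0.017 0.3 0 0 0;0.4 -0.005 0.017 0.6 0 0 0;0.4 -0.005 0.017 0.8 0 0 0;0.4 -0.005 0.017 0.8 0 0 0;0.4 -0.005 0.017 0.8 0 0 0"

```text
time: 15.92
tool_pos: [478.9, -103.9, 87.7]
tcp_rot: [-179.9, -0.0, 88.1]
wrist_force: [1.0, -0.1, -1.2]
width: 0.644
finger_force: 43.1
```

Run:
```python
from h import *
go(p=(479.5,-104),z=55,yaw=88);s=arm.get_state();print(s["wrist_force"],s["width"],s["finger_force"])
```

```text
pos [ 478.9 -103.9   87.7] rot [-1.7989e+02 -2.0000e-02  8.8090e+01] shift/80: [-0.0007  0.0079  0.4083] turn/pi: [-0.0006 -0.0001  0.0005]
[ 0.96969029 -0.10949479 -1.15899365] 0.6439315080052089 43.112772703170776
```

>>> send_rows:
  targets: "0.4 0 0 0.15 0 0 0;0.4 0 0 0.3 0 0 0;0.4 0 0 0.37 0 0 0;0.4 0 0 0.41 0 0 0;0.4 0 0 0.41 0 0 0;0.4 0 0 0.41 0 0 0"

```text
time: 16.42
tool_pos: [479.9, -104.2, 55.9]
tcp_rot: [180.0, 0.0, 88.0]
wrist_force: [-0.8, -0.0, -1.0]
width: 0.645
finger_force: 43.2
```

Run:
```python
from h import *
go(p=(479.5,-104),z=53.7,yaw=88);s=arm.get_state();print(s["wrist_force"],s["width"],s["finger_force"])
boxes()
```

```text
pos [ 479.9 -104.2   55.9] rot [1.7996e+02 1.0000e-02 8.8020e+01] shift/80: [ 0.0017 -0.0055  0.028 ] turn/pi: [0.0002 0.0001 0.0001]
[-0.77937111 -0.022218   -1.02599355] 0.6447343352775052 43.22313845157623
top box px (np.float64(166.9), np.float64(167.9)) area 208 world cen [576.4 354.5] rect [576.3 356. ] [54.4 43.6] long axis 0.8
top box px (np.float64(165.6), np.float64(212.1)) area 213 world cen [428.4 356.7] rect [428.5 356.3] [43.4 55.2] long axis -18.8
```

>>> send_rows:
  targets: "0.4 0 0 0.02 0 0 0;0.6 0 0 0.02 0 0 0;0.8 0 0 0.02 0 0 0;0.85 0 0 0.02 0 0 0;0.85 0 0 0.02 0 0 0;0.85 0 0 -0.1 0 0 0;0.85 0 0 -0.3 0 0 0;0.9 0 0 -0.6 0 0 0;1 0 0 -1 0 0 0;1 0 0 -1 0 0 0"

```text
time: 17.3
tool_pos: [482.6, -104.7, 140.7]
tcp_rot: [179.6, 0.1, 88.0]
wrist_force: [2.3, -0.8, 1.2]
width: 1.0
finger_force: 0.0
```

>>> send_rows:
  targets: "1 0.3 0.05 -0.3 0 0 0;1 0.6 0.1 -0.5 0 0 0;1 0.96 0.16 -0.5 0 0 0"

```text
time: 17.55
tool_pos: [496.9, -27.6, 179.0]
tcp_rot: [179.7, 0.0, 87.9]
wrist_force: [1.3, 0.2, 0.3]
width: 1.0
finger_force: 0.0
```

>>> send_rows:
  targets: "1 0.45 0.08 0 0 0 0;1 0.96 0.17 0 0 0 0;1 0.96 0.17 0 0 0 0"

```text
time: 17.8
tool_pos: [512.8, 54.1, 176.3]
tcp_rot: [179.9, -0.1, 88.2]
wrist_force: [-0.1, -0.0, 0.7]
width: 1.001
finger_force: 0.0
```

>>> send_rows:
  targets: "1 0.45 0.08 0 0 0 0;1 0.96 0.17 0 0 0 0;1 0.96 0.17 0 0 0 0"

```text
time: 18.05
tool_pos: [529.1, 130.1, 176.1]
tcp_rot: [179.9, -0.2, 88.1]
wrist_force: [-0.1, -0.7, 0.5]
width: 1.001
finger_force: 0.0
```

>>> send_rows:
  targets: "1 0.45 0.08 0 0 0 0;1 0.96 0.17 0 0 0 0;1 0.96 0.17 0 0 0 0"

```text
time: 18.3
tool_pos: [545.4, 206.6, 176.1]
tcp_rot: [179.8, -0.2, 88.1]
wrist_force: [-0.7, 0.3, 0.7]
width: 0.999
finger_force: 0.0
```

>>> send_rows:
  targets: "1 0.45 0.08 0 0 0 0;1 0.96 0.17 0 0 0 0;1 0.96 0.17 0 0 0 0"

```text
time: 18.55
tool_pos: [561.6, 283.1, 176.1]
tcp_rot: [179.8, -0.2, 88.1]
wrist_force: [0.0, -1.4, -0.3]
width: 1.004
finger_force: 0.0
```

Run:
```python
from h import *
go(p=(576,354.5),z=130,yaw=93)
im=boxes();cv2.imwrite("pics/t3.png",cv2.resize(im[110:280,130:400],(800,504),interpolation=cv2.INTER_CUBIC))
```

```text
pos [561.6 283.1 176.1] rot [179.85  -0.2   88.13] shift/80: [0.8957 0.1492 0.5794] turn/pi: [ 0.0009 -0.0011 -0.0271]
```

View pics/t3.png

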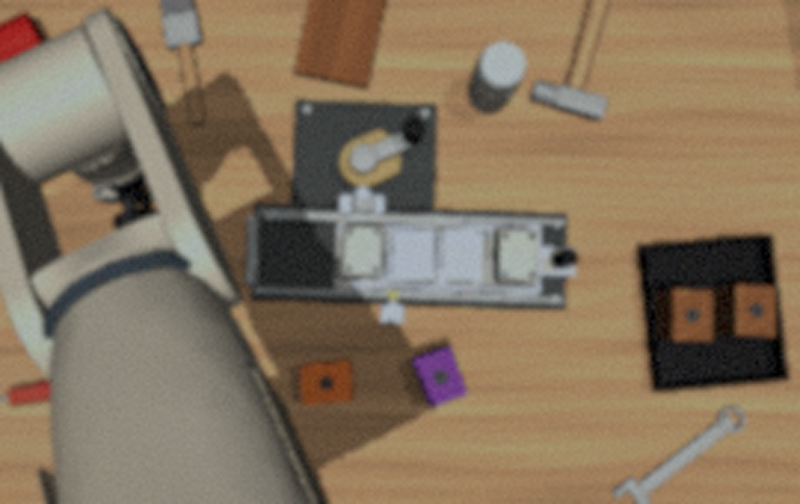

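The tray holds both blocks, at (692,315) and (757,310). Box A and the newly placed box stand in the end nests at (362,250) and (517,253), and the two middle nests are empty. The arm hides the left boxes, so I'll check those from the scene camera.

>>> send_rows:
  targets: "1 0.45 0.08 0.1 0 0 -0.01;1 0.88 0.15 0.2 0 0 -0.027;1 0.88 0.15 0.2 0 0 -0.027;1 0.88 0.15 0.2 0 0 -0.027;1 0.88 0.15 0.2 0 0 -0.027"

```text
time: 19.02
tool_pos: [574.0, 346.2, 159.1]
tcp_rot: [-179.9, 0.1, 92.9]
wrist_force: [0.5, -0.1, 0.3]
width: 0.997
finger_force: 0.0
```

Run:
```python
from h import *
go(p=(576,354.5),z=31,yaw=93)
im=get_image("scene");cv2.imwrite("pics/s3.png",cv2.resize(im[100:200,250:380],None,fx=6,fy=6,interpolation=cv2.INTER_CUBIC))
print(proj("scene",[576,354.5,60]),proj("scene",[428.5,356,60]))
```

```text
pos [574.  346.2 159.1] rot [-1.7994e+02  6.0000e-02  9.2850e+01] shift/80: [0.1037 0.0314 1.6012] turn/pi: [-0.0003  0.0003 -0.0008]
[319.6 152.4] [288.4 131.4]
```

View pics/s3.png

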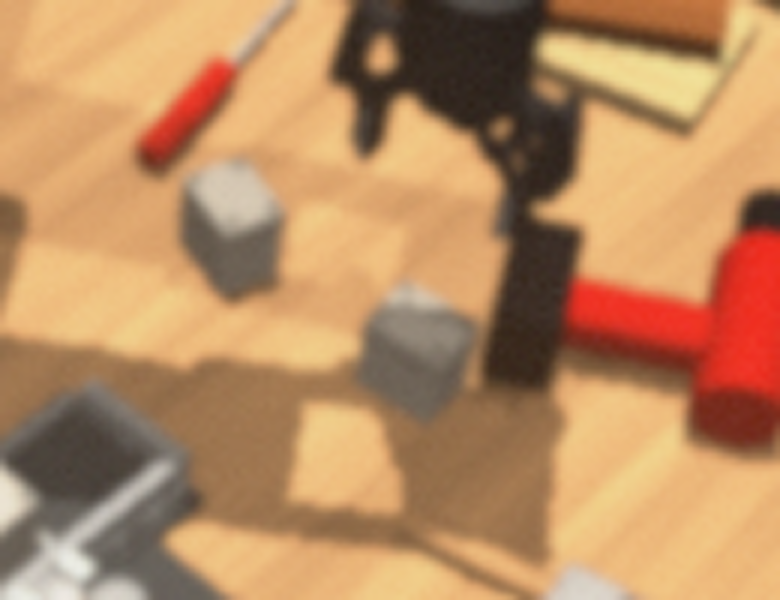

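The scene crop shows box 1's top at (420,322) and box 2's at (235,197), both where I predicted. The drill battery is clear of the finger line, so I'll go down.

>>> send_rows:
  targets: "1 0.1 0.031 0.3 0 0 0;1 0.1 0.031 0.6 0 0 0;1 0.1 0.031 0.8 0 0 0;1 0.1 0.031 0.8 0 0 0;1 0.1 0.031 0.8 0 0 0"

```text
time: 19.48
tool_pos: [576.2, 354.0, 95.2]
tcp_rot: [-179.9, 0.1, 92.8]
wrist_force: [0.5, -0.4, 0.6]
width: 1.0
finger_force: 0.0
```

Run:
```python
from h import *
go(p=(576,355),z=31,yaw=93)
```

```text
pos [576.2 354.   95.2] rot [-1.7992e+02  6.0000e-02  9.2790e+01] shift/80: [ 1.330e-02 -7.000e-04  8.021e-01] turn/pi: [-0.0005  0.0003 -0.0011]
```

>>> send_rows:
  targets: "1 0.01 0 0.3 0 0 0;1 0.01 0 0.6 0 0 0;1 0.01 0 0.79 0 0 0;1 0.01 0 0.79 0 0 0;0.5 0.01 0 0.79 0 0 0;0.4 0.01 0 0.79 0 0 0;0.4 0.01 0 0.79 0 0 0;0.4 0.01 0 0.79 0 0 0;0.4 0.01 0 0.79 0 0 0;0.4 0.01 0 0.79 0 0 0"

```text
time: 20.32
tool_pos: [577.7, 356.9, 34.0]
tcp_rot: [179.8, -0.1, 92.9]
wrist_force: [-0.3, -0.7, 6.8]
width: 0.647
finger_force: 44.2
```

Run:
```python
from h import *
go(p=cw(0,-29),z=155,yaw=88);s=arm.get_state();print(s["wrist_force"],s["width"],s["finger_force"])
```

```text
pos [577.7 356.9  34. ] rot [ 1.7985e+02 -8.0000e-02  9.2860e+01] shift/80: [-4.9671 -1.455  -1.5226] turn/pi: [ 0.0008 -0.0005  0.027 ]
[-0.30879483 -0.6764927   6.75813027] 0.6465957701421058 44.15080010890961
```

>>> send_rows:
  targets: "0.4 0 0 -0.2 0 0 0;0.4 0 0 -0.6 0 0 0;0.4 0 0 -1 0 0 0;0.4 0 0 -1 0 0 0"

```text
time: 20.65
tool_pos: [579.8, 358.4, 119.1]
tcp_rot: [179.5, -0.3, 92.9]
wrist_force: [1.7, 1.8, -0.7]
width: 0.65
finger_force: 43.3
```

>>> send_rows:
  targets: "0.4 -0.3 -0.1 -0.3 0 0 0;0.4 -0.7 -0.2 -0.52 0 0 0;0.4 -0.99 -0.29 -0.52 0 0 0;0.4 -0.99 -0.29 -0.52 0 0 0"

```text
time: 20.98
tool_pos: [556.4, 272.4, 154.9]
tcp_rot: [180.0, 0.1, 92.8]
wrist_force: [0.4, -0.1, -3.0]
width: 0.649
finger_force: 43.7
```

>>> send_rows:
  targets: "0.4 -0.45 -0.14 0 0 0 0;0.4 -0.99 -0.29 0 0 0 0;0.4 -0.99 -0.29 0 0 0 0"

```text
time: 21.23
tool_pos: [535.5, 191.0, 153.1]
tcp_rot: [-179.8, 0.2, 92.8]
wrist_force: [-0.5, 0.8, -3.0]
width: 0.647
finger_force: 43.6
```

>>> send_rows:
  targets: "0.4 -0.45 -0.14 0 0 0 0;0.4 -0.99 -0.29 0 0 0 0;0.4 -0.99 -0.29 0 0 0 0"

```text
time: 21.48
tool_pos: [516.4, 111.0, 153.2]
tcp_rot: [-179.8, 0.1, 92.8]
wrist_force: [-1.1, 0.3, -2.2]
width: 0.65
finger_force: 43.6
```

>>> send_rows:
  targets: "0.4 -0.45 -0.14 0 0 0 0;0.4 -0.99 -0.29 0 0 0 0;0.4 -0.99 -0.29 0 0 0 0"

```text
time: 21.73
tool_pos: [497.6, 30.9, 153.4]
tcp_rot: [-179.9, 0.1, 92.8]
wrist_force: [0.7, 0.7, -1.1]
width: 0.651
finger_force: 43.6
```

>>> send_rows:
  targets: "0.4 -0.45 -0.14 0 0 0 0.014;0.4 -0.98 -0.29 0 0 0 0.027;0.4 -0.98 -0.29 0 0 0 0.027;0.4 -0.98 -0.29 0 0 0 0.027;0.4 -0.98 -0.29 0 0 0 0.027"

```text
time: 22.15
tool_pos: [480.6, -44.3, 153.8]
tcp_rot: [180.0, -0.0, 87.9]
wrist_force: [-1.2, 0.2, -2.1]
width: 0.646
finger_force: 43.6
```

Run:
```python
from h import *
go(p=cw(0,-29),z=56,yaw=88);s=arm.get_state();print(s["wrist_force"],s["width"],s["finger_force"]); boxes()
```

```text
pos [480.6 -44.3 153.8] rot [ 1.7998e+02 -2.0000e-02  8.7940e+01] shift/80: [-0.0217  0.0049  1.2224] turn/pi: [ 0.0001 -0.0001 -0.0004]
[-1.22042561  0.16987215 -2.14055363] 0.6461184677451476 43.63044798374176
top box px (np.float64(165.6), np.float64(212.1)) area 211 world cen [428.5 356.7] rect [429.1 356.3] [42.4 56.3] long axis -18.8
```

>>> send_rows:
  targets: "0.4 -0.015 0.005 0.3 0 0 0;0.4 -0.015 0.005 0.6 0 0 0;0.4 -0.015 0.005 0.8 0 0 0;0.4 -0.015 0.005 0.8 0 0 0;0.4 -0.015 0.005 0.8 0 0 0"

```text
time: 22.62
tool_pos: [480.5, -44.3, 89.2]
tcp_rot: [-179.9, -0.0, 88.1]
wrist_force: [0.1, 0.3, -2.3]
width: 0.647
finger_force: 43.5
```

>>> send_rows:
  targets: "0.4 0 0 0.15 0 0 0;0.4 0 0 0.3 0 0 0;0.4 0 0 0.38 0 0 0;0.4 0 0 0.42 0 0 0;0.4 0 0 0.42 0 0 0;0.4 0 0 0.42 0 0 0"

```text
time: 23.12
tool_pos: [481.2, -45.3, 56.7]
tcp_rot: [180.0, 0.0, 88.0]
wrist_force: [0.2, -0.3, -0.8]
width: 0.645
finger_force: 43.6
```

Run:
```python
from h import *
go(p=cw(0,-29),z=54,yaw=88);s=arm.get_state();print(s["wrist_force"],s["width"],s["finger_force"])
```

```text
pos [481.2 -45.3  56.7] rot [179.96   0.    88.02] shift/80: [-0.0082 -0.003   0.0339] turn/pi: [0.0002 0.     0.0001]
[ 0.20947651 -0.30171623 -0.80810465] 0.6452089827286921 43.63066792488098
```

>>> send_rows:
  targets: "0.4 0 0 0.025 0 0 0;0.6 0 0 0.025 0 0 0;0.8 0 0 0.025 0 0 0;0.85 0 0 0.025 0 0 0;0.85 0 0 0.025 0 0 0;0.85 0 0 -0.1 0 0 0;0.85 0 0 -0.3 0 0 0;0.9 0 0 -0.6 0 0 0;1 0 0 -1 0 0 0;1 0 0 -1 0 0 0"

```text
time: 23.95
tool_pos: [483.9, -45.8, 141.5]
tcp_rot: [179.6, 0.0, 88.0]
wrist_force: [0.7, 0.2, 0.7]
width: 0.999
finger_force: 0.0
```

>>> send_rows:
  targets: "1 0.3 -0.05 -0.3 0 0 0;1 0.6 -0.1 -0.4 0 0 0;1 0.96 -0.16 -0.4 0 0 0"

```text
time: 24.2
tool_pos: [472.1, 32.0, 170.9]
tcp_rot: [179.7, -0.0, 87.9]
wrist_force: [0.3, 0.1, -1.0]
width: 0.997
finger_force: 0.0
```

>>> send_rows:
  targets: "1 0.45 -0.08 0 0 0 0;1 0.96 -0.17 0 0 0 0;1 0.96 -0.17 0 0 0 0"

```text
time: 24.45
tool_pos: [459.0, 114.3, 168.9]
tcp_rot: [179.9, -0.1, 88.2]
wrist_force: [-0.2, 0.1, -0.1]
width: 0.998
finger_force: 0.0
```

>>> send_rows:
  targets: "1 0.45 -0.08 0 0 0 0;1 0.96 -0.17 0 0 0 0;1 0.96 -0.17 0 0 0 0"

```text
time: 24.7
tool_pos: [448.5, 191.4, 168.9]
tcp_rot: [179.9, -0.2, 88.2]
wrist_force: [0.5, -0.2, -0.7]
width: 1.0
finger_force: 0.0
```

>>> send_rows:
  targets: "1 0.45 -0.08 0 0 0 0;1 0.96 -0.17 0 0 0 0;1 0.96 -0.17 0 0 0 0;1 0.96 -0.17 0 0 0 0"

```text
time: 25.03
tool_pos: [437.6, 264.9, 168.4]
tcp_rot: [180.0, -0.0, 88.2]
wrist_force: [0.2, -0.3, 0.5]
width: 1.003
finger_force: 0.0
```

Run:
```python
from h import *
go(p=(428.5,356.5),z=130,yaw=71); 
im=get_image("scene");cv2.imwrite("pics/s4.png",cv2.resize(im[110:250,180:330],None,fx=4,fy=4,interpolation=cv2.INTER_CUBIC))
```

```text
pos [437.6 264.9 168.4] rot [ 1.7998e+02 -1.0000e-02  8.8200e+01] shift/80: [ 1.1408 -0.1498  0.4803] turn/pi: [ 0.0001 -0.0001  0.0955]
```

View pics/s4.png

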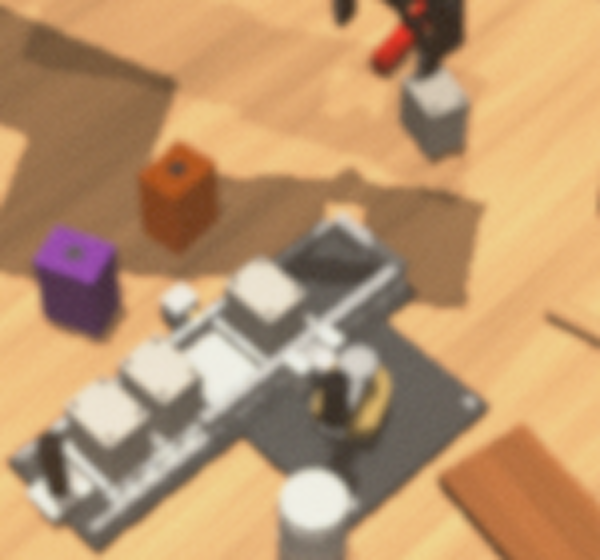

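The crop shows box 2's top still at (434,92), the nests holding boxes at (265,287), (160,370) and (107,410), and the nest at (220,365) free.

>>> send_rows:
  targets: "1 0.4 -0.05 0 0 0 0;1 0.54 -0.07 0.2 0 0 0"

```text
time: 25.25
tool_pos: [435.9, 308.4, 154.7]
tcp_rot: [179.8, -0.2, 87.9]
wrist_force: [0.3, -0.1, 0.9]
width: 1.0
finger_force: 0.0
```

>>> send_rows:
  targets: "1 0.3 -0.04 0.1 0 0 0.03;1 0.6 -0.08 0.2 0 0 0.065;1 0.6 -0.08 0.2 0 0 0.0955;1 0.6 -0.08 0.2 0 0 0.0955;1 0.6 -0.08 0.2 0 0 0.0955;1 0.6 -0.08 0.2 0 0 0.0955"

```text
time: 25.75
tool_pos: [429.4, 353.7, 136.3]
tcp_rot: [180.0, 0.0, 70.9]
wrist_force: [-0.2, -0.3, 1.3]
width: 1.004
finger_force: 0.0
```

Run:
```python
from h import *
go(p=(428.5,356.3),z=31,yaw=71)
```

```text
pos [429.4 353.7 136.3] rot [1.800e+02 2.000e-02 7.092e+01] shift/80: [ 0.0278 -0.0214  1.3165] turn/pi: [ 0.      0.0001 -0.0004]
```

>>> send_rows:
  targets: "1 0.028 -0.02 0.3 0 0 0;1 0.028 -0.02 0.6 0 0 0;1 0.028 -0.02 0.7 0 0 0;1 0.028 -0.02 0.7 0 0 0"

```text
time: 26.08
tool_pos: [427.3, 355.9, 78.5]
tcp_rot: [-179.9, 0.2, 70.9]
wrist_force: [-0.9, 0.2, 0.3]
width: 1.0
finger_force: 0.0
```

>>> send_rows:
  targets: "1 0 0 0.3 0 0 0;1 0 0 0.5 0 0 0;1 0 0 0.6 0 0 0;1 0 0 0.6 0 0 0;0.5 0 0 0.6 0 0 0;0.4 0 0 0.6 0 0 0;0.4 0 0 0.6 0 0 0;0.4 0 0 0.6 0 0 0;0.4 0 0 0.6 0 0 0;0.4 0 0 0.6 0 0 0"

```text
time: 26.92
tool_pos: [429.1, 358.2, 33.5]
tcp_rot: [179.9, -0.1, 70.8]
wrist_force: [-0.4, -1.3, 5.6]
width: 0.645
finger_force: 43.5
```

Run:
```python
from h import *
go(p=cw(0,29),z=155,yaw=88);s=arm.get_state();print(s["wrist_force"],s["width"],s["finger_force"])
```

```text
pos [429.1 358.2  33.5] rot [ 1.7993e+02 -1.1000e-01  7.0820e+01] shift/80: [-3.8639  2.0601 -1.5233] turn/pi: [ 0.0005 -0.0005 -0.0954]
[-0.35075968 -1.3429817   5.63425584] 0.6448811324179784 43.49389851093292
```

>>> send_rows:
  targets: "0.4 0 0 -0.2 0 0 0;0.4 0 0 -0.6 0 0 0;0.4 0 0 -1 0 0 0;0.4 0 0 -1 0 0 0"

```text
time: 27.25
tool_pos: [431.0, 359.9, 118.1]
tcp_rot: [179.7, -0.4, 70.8]
wrist_force: [1.4, 1.2, -1.5]
width: 0.647
finger_force: 43.6
```

>>> send_rows:
  targets: "0.4 -0.3 0.16 -0.3 0 0 0;0.4 -0.65 0.35 -0.52 0 0 0;0.4 -0.965 0.515 -0.52 0 0 0;0.4 -0.965 0.515 -0.52 0 0 0"

```text
time: 27.58
tool_pos: [442.0, 267.6, 154.7]
tcp_rot: [179.9, 0.0, 70.8]
wrist_force: [-0.0, -0.4, -3.5]
width: 0.647
finger_force: 44.0
```

>>> send_rows:
  targets: "0.4 -0.4 0.21 0 0 0 0;0.4 -0.8 0.43 0 0 0 0;0.4 -0.965 0.515 0 0 0 0"

```text
time: 27.83
tool_pos: [455.0, 181.9, 153.4]
tcp_rot: [-180.0, 0.1, 70.8]
wrist_force: [-0.2, -0.1, -1.6]
width: 0.646
finger_force: 44.0
```

>>> send_rows:
  targets: "0.4 -0.4 0.21 0 0 0 0;0.4 -0.8 0.43 0 0 0 0;0.4 -0.965 0.515 0 0 0 0"

```text
time: 28.08
tool_pos: [468.9, 95.4, 153.6]
tcp_rot: [180.0, 0.1, 70.8]
wrist_force: [-0.8, 0.5, -2.3]
width: 0.652
finger_force: 44.0
```

>>> send_rows:
  targets: "0.4 -0.4 0.21 0 0 0 -0.03;0.4 -0.8 0.43 0 0 0 -0.06;0.4 -0.95 0.515 0 0 0 -0.0954;0.4 -0.95 0.515 0 0 0 -0.0954;0.4 -0.95 0.515 0 0 0 -0.0954;0.4 -0.95 0.515 0 0 0 -0.0954;0.4 -0.95 0.515 0 0 0 -0.0954"

```text
time: 28.67
tool_pos: [482.6, 14.0, 153.6]
tcp_rot: [-180.0, -0.0, 87.9]
wrist_force: [-0.3, -0.1, -2.2]
width: 0.645
finger_force: 44.0
```

Run:
```python
from h import *
go(p=cw(0,29.5),z=55.5,yaw=88);s=arm.get_state();print(s["wrist_force"],s["width"],s["finger_force"])
```

```text
pos [482.6  14.  153.6] rot [-1.7999e+02 -2.0000e-02  8.7930e+01] shift/80: [-0.0185  0.0059  1.2262] turn/pi: [-0.0001 -0.0001 -0.0004]
[-0.33903197 -0.13904535 -2.20478318] 0.6452887383818269 43.98195147514343
```

>>> send_rows:
  targets: "0.4 -0.015 0.005 0.3 0 0 0;0.4 -0.015 0.005 0.6 0 0 0;0.4 -0.015 0.005 0.8 0 0 0;0.4 -0.015 0.005 0.8 0 0 0;0.4 -0.015 0.005 0.8 0 0 0"

```text
time: 29.08
tool_pos: [482.5, 12.6, 89.3]
tcp_rot: [-179.9, 0.0, 88.0]
wrist_force: [-0.3, -1.2, -1.4]
width: 0.651
finger_force: 43.9
```

>>> send_rows:
  targets: "0.4 0 0 0.15 0 0 0;0.4 0 0 0.3 0 0 0;0.4 0 0 0.38 0 0 0;0.4 0 0 0.43 0 0 0;0.4 0 0 0.43 0 0 0;0.4 0 0 0.43 0 0 0"

```text
time: 29.58
tool_pos: [483.6, 11.9, 55.9]
tcp_rot: [180.0, -0.0, 88.0]
wrist_force: [0.6, 0.2, -1.1]
width: 0.641
finger_force: 44.0
```

Run:
```python
from h import *
go(p=cw(0,29.5),z=53.5,yaw=88);s=arm.get_state();print(s["wrist_force"],s["width"],s["finger_force"])
```

```text
pos [483.6  11.9  55.9] rot [179.97  -0.    87.99] shift/80: [ 0.0074 -0.0073  0.0295] turn/pi: [ 0.0002 -0.     -0.    ]
[ 0.5972676   0.1800598  -1.09332313] 0.6410784603564571 44.02571260929108
```

>>> send_rows:
  targets: "0.4 0 0 0.025 0 0 0;0.6 0 0 0.025 0 0 0;0.8 0 0 0.025 0 0 0;0.85 0 0 0.025 0 0 0;0.85 0 0 0.025 0 0 0;0.85 0 0 -0.1 0 0 0;0.85 0 0 -0.3 0 0 0;0.9 0 0 -0.6 0 0 0;1 0 0 -1 0 0 0;1 0 0 -1 0 0 0"

```text
time: 30.42
tool_pos: [486.4, 11.8, 140.8]
tcp_rot: [179.6, -0.0, 88.0]
wrist_force: [2.1, 0.2, 0.3]
width: 0.999
finger_force: 0.0
```

>>> send_rows:
  targets: "1 -0.4 0 -0.2 0 0 0;1 -0.8 0 -0.2 0 0 0;0.7 -0.9 0 -0.2 0 0 0"

```text
time: 30.67
tool_pos: [481.4, -63.0, 152.9]
tcp_rot: [179.8, 0.1, 88.0]
wrist_force: [-0.4, 0.0, 0.1]
width: 0.884
finger_force: 0.0
```

>>> send_rows:
  targets: "0.7 -0.4 0 0 0 0 0;0.7 -0.8 0 0 0 0 0;0.7 -0.9 0 0 0 0 0"

```text
time: 30.92
tool_pos: [478.2, -135.2, 151.8]
tcp_rot: [179.9, 0.1, 87.9]
wrist_force: [-0.8, -0.2, -0.5]
width: 0.7
finger_force: 0.0
```

>>> send_rows:
  targets: "0.7 -0.4 0 0 0 0 0;0.7 -0.8 0 0 0 0 0;0.7 -0.9 0 0 0 0 0;0.7 -0.9 0 0 0 0 0"

```text
time: 31.25
tool_pos: [475.6, -205.6, 151.4]
tcp_rot: [180.0, 0.0, 87.8]
wrist_force: [-1.4, -0.7, 0.3]
width: 0.701
finger_force: 0.0
```

Run:
```python
from h import *
go(p=cw(0,-141),z=55,yaw=88)
im=get_image("top");a=cv2.resize(im[130:230,205:405],None,fx=4,fy=4,interpolation=cv2.INTER_CUBIC)
im=get_image("scene");b=cv2.resize(im[130:210,120:320],None,fx=4,fy=4,interpolation=cv2.INTER_CUBIC)
cv2.imwrite("pics/c5.png",a);cv2.imwrite("pics/s5.png",cv2.resize(im[160:260,160:310],None,fx=5,fy=5,interpolation=cv2.INTER_CUBIC))
```

```text
pos [ 475.6 -205.6  151.4] rot [1.7998e+02 1.0000e-02 8.7820e+01] shift/80: [ 0.5959 -0.005   1.2051] turn/pi: [ 0.0001  0.0001 -0.001 ]
```

View pics/c5.png

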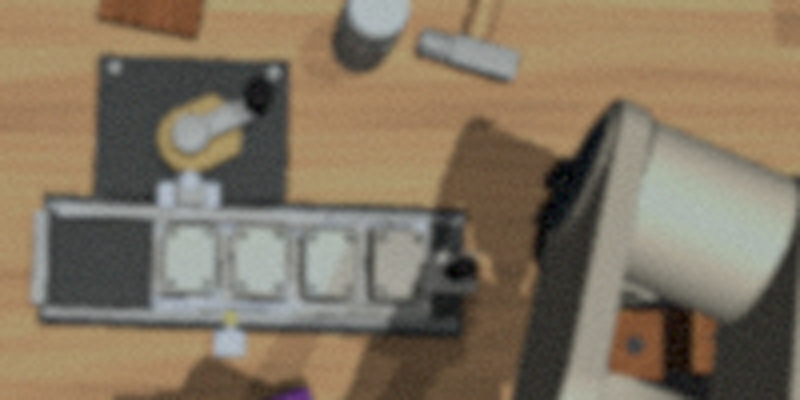

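All four nests now hold upright boxes, at (190,258), (260,262), (330,264) and (398,264) in the top crop. The handle is at (458,268), so next I grip it.

>>> send_rows:
  targets: "0.6 0.3 0 0 0 0 0;0.6 0.595 -0.005 0.1 0 0 0;0.6 0.595 -0.005 0.3 0 0 0;0.6 0.595 -0.005 0.5 0 0 0;0.6 0.595 -0.005 0.5 0 0 0;0.6 0.595 -0.005 0.5 0 0 0"
  grip_force: 30

```text
time: 31.85
tool_pos: [476.3, -155.0, 110.9]
tcp_rot: [-179.9, -0.0, 88.1]
wrist_force: [0.3, 0.3, 0.0]
width: 0.602
finger_force: 0.0
```

>>> send_rows:
  targets: "0.6 0 0 0.2 0 0 0;0.6 0 0 0.4 0 0 0;0.6 0 0 0.6 0 0 0;0.6 0 0 0.68 0 0 0;0.6 0 0 0.68 0 0 0;0.2 0 0 0.68 0 0 0;0.1 0 0 0.68 0 0 0;0.1 0 0 0.68 0 0 0;0.1 0 0 0.68 0 0 0;0.1 0 0 0.68 0 0 0"

```text
time: 32.68
tool_pos: [476.7, -156.6, 58.0]
tcp_rot: [-180.0, 0.0, 88.0]
wrist_force: [-3.3, 0.7, 7.4]
width: 0.231
finger_force: 29.0
```

Run:
```python
from h import *
go(p=cw(0,-51),yaw=88);s=arm.get_state();print(s["wrist_force"],s["width"],s["finger_force"])
```

```text
pos [ 476.7 -156.6   58. ] rot [-1.7999e+02  1.0000e-02  8.7980e+01] shift/80: [ 1.1085e+00  5.7000e-03 -1.0000e-04] turn/pi: [-0.0001  0.     -0.0001]
[-3.27086563  0.693683    7.36843874] 0.2314576471048874 29.012384712696075
```

>>> send_rows:
  targets: "0.1 0.05 0 0 0 0 0;0.1 0.15 0 0 0 0 0;0.1 0.25 0 0 0 0 0;0.1 0.35 0 0 0 0 0;0.1 0.45 0 0 0 0 0;0.1 0.55 0 0 0 0 0;0.1 0.65 0 0 0 0 0;0.1 0.75 0 0 0 0 0;0.1 0.83 0 0 0 0 0;0.1 0.89 0 0 0 0 0;0.1 0.94 0 0 0 0 0;0.1 0.97 0 0 0 0 0"

```text
time: 33.68
tool_pos: [479.8, -80.0, 58.1]
tcp_rot: [180.0, 0.1, 88.1]
wrist_force: [-5.3, -14.5, 4.9]
width: 0.223
finger_force: 29.1
```

>>> send_rows:
  targets: "0.1 0.05 0 0 0 0 0;0.1 0.1 0 0 0 0 0;0.1 0.15 0 0 0 0 0;0.1 0.17 0 0 0 0 0;0.1 0.17 0 0 0 0 0;0.1 0.17 0 0 0 0 0"

```text
time: 34.18
tool_pos: [480.2, -66.6, 58.0]
tcp_rot: [180.0, 0.1, 88.0]
wrist_force: [-4.8, -9.8, 6.3]
width: 0.225
finger_force: 29.2
```

Run:
```python
from h import *
go(yaw=88);s=arm.get_state();print(s["wrist_force"],s["width"],s["finger_force"])
```

```text
pos [480.2 -66.6  58. ] rot [1.7996e+02 1.1000e-01 8.8050e+01] shift/80: [0. 0. 0.] turn/pi: [0.0002 0.0006 0.0003]
[-4.83142005 -9.83908125  6.25892722] 0.2249418877249018 29.217637181282043
```

>>> send_rows:
  targets: "0.3 -0.02 0 0 0 0 0;0.5 -0.02 0 0 0 0 0;0.6 -0.02 0 0 0 0 0;0.6 -0.02 0 0 0 0 0;0.6 -0.02 0 -0.3 0 0 0;0.6 -0.02 0 -0.6 0 0 0;0.6 -0.02 0 -1 0 0 0;0.6 -0.02 0 -1 0 0 0"

```text
time: 34.85
tool_pos: [483.2, -67.2, 141.7]
tcp_rot: [179.6, 0.0, 88.0]
wrist_force: [0.4, 0.3, -0.0]
width: 0.597
finger_force: 0.0
```

>>> send_rows:
  targets: "0.7 0.1 0.3 -0.4 0 0 0;0.7 0.4 0.6 -0.5 0 0 0;0.7 0.5 0.85 -0.5 0 0 0;0.7 0.5 0.85 -0.5 0 0 0"

```text
time: 35.18
tool_pos: [553.7, -27.8, 178.1]
tcp_rot: [179.7, -0.0, 88.1]
wrist_force: [-0.0, -0.3, -0.6]
width: 0.702
finger_force: 0.0
```

Run:
```python
from h import *
go(p=(616,13.5),z=94,yaw=88)
im=get_image("scene");cv2.imwrite("pics/s6.png",cv2.resize(im[140:260,160:310],None,fx=5,fy=5,interpolation=cv2.INTER_CUBIC))
```

```text
pos [553.7 -27.8 178.1] rot [ 1.797e+02 -3.000e-02  8.807e+01] shift/80: [0.5419 0.7551 1.0553] turn/pi: [ 0.0017 -0.0002  0.0004]
```

View pics/s6.png

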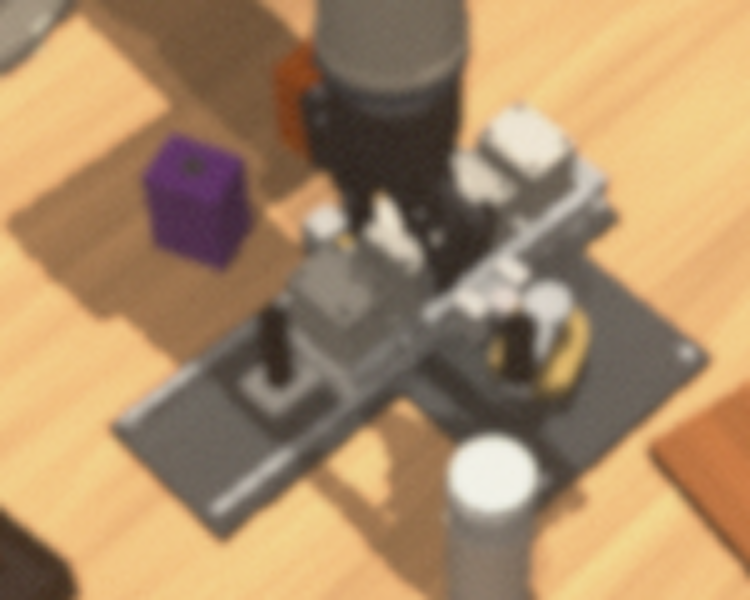

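The scene crop shows the carriage at the far end of its slide, with the handle at (275,345) and the boxes standing. The crank grip is at (518,345), so I'll grip it next.

>>> send_rows:
  targets: "0.7 0.3 0.4 0 0 0 0;0.7 0.54 0.755 0 0 0 0;0.7 0.54 0.755 0 0 0 0;0.7 0.54 0.755 0 0 0 0;0.7 0.54 0.755 0.1 0 0 0;0.7 0.54 0.755 0.1 0 0 0"
  grip_force: 50

```text
time: 35.73
tool_pos: [609.0, 11.0, 166.9]
tcp_rot: [-179.8, 0.0, 88.0]
wrist_force: [-0.3, -1.2, -1.3]
width: 0.704
finger_force: 0.0
```

Run:
```python
from h import *
go(p=(616,13.5),z=94,yaw=88)
```

```text
pos [609.   11.  166.9] rot [-1.798e+02  2.000e-02  8.796e+01] shift/80: [0.0348 0.0891 0.9112] turn/pi: [-0.0011  0.0001 -0.0002]
```

>>> send_rows:
  targets: "0.7 0.035 0.085 0.1 0 0 0;0.7 0.035 0.085 0.3 0 0 0;0.7 0.035 0.085 0.5 0 0 0;0.7 0.035 0.085 0.7 0 0 0;0.7 0.035 0.085 0.86 0 0 0;0.7 0.035 0.085 0.9 0 0 0;0.7 0.035 0.085 0.9 0 0 0;0.4 0.035 0.085 0.9 0 0 0;0.1 0.035 0.085 0.9 0 0 0;0.1 0.035 0.085 0.9 0 0 0;0.1 0.035 0.085 0.9 0 0 0;0.1 0.035 0.085 0.9 0 0 0"

```text
time: 36.73
tool_pos: [618.6, 14.3, 97.9]
tcp_rot: [179.9, -0.0, 88.0]
wrist_force: [-1.1, 0.2, 7.0]
width: 0.271
finger_force: 48.8
```

Run:
```python
from h import *
go(yaw=88);s=arm.get_state();print(s["wrist_force"],s["width"],s["finger_force"])
im=get_image("top");cv2.imwrite("pics/c7.png",cv2.resize(im[135:225,225:315],None,fx=6,fy=6,interpolation=cv2.INTER_CUBIC))
q=s["tool_pos"]; 
for ax in((585.5,68.5),(586,68)):
    d=np.array(q[:2])-ax; print(np.hypot(*d),np.arctan2(d@EX,-(d@EY)))
```

```text
pos [618.6  14.3  97.9] rot [ 1.7993e+02 -1.0000e-02  8.7990e+01] shift/80: [0. 0. 0.] turn/pi: [ 0.0004 -0.     -0.    ]
[-1.14555174  0.15655997  6.99889966] 0.27078368215714527 48.77074956893921
63.51312739649738 0.5824849565745396
62.826143756330836 0.5798334571737151
```

```bash
cat >> h.py <<'E'
def arc(a0,a1,n,r=60):
    for a in np.linspace(a0,a1,n+1)[1:]:
        print("%.2f: tx %.3f ty %.3f"%(a,-r*(np.cos(a)-np.cos(a0))/80, r*(np.sin(a)-np.sin(a0))/80))
E
python3 - <<'E'
from h import *
arc(.575,1.3,6); print(); arc(1.3,2.2,7)
E
```

```text
0.70: tx 0.054 ty 0.073
0.82: tx 0.116 ty 0.139
0.94: tx 0.186 ty 0.197
1.06: tx 0.262 ty 0.246
1.18: tx 0.343 ty 0.285
1.30: tx 0.429 ty 0.315

1.43: tx 0.094 ty 0.020
1.56: tx 0.190 ty 0.027
1.69: tx 0.287 ty 0.022
1.81: tx 0.381 ty 0.005
1.94: tx 0.473 ty -0.024
2.07: tx 0.561 ty -0.065
2.20: tx 0.642 ty -0.116
```

>>> send_rows:
  targets: "0.1 0.054 0.073 0 0 0 0;0.1 0.116 0.139 0 0 0 0;0.1 0.186 0.197 0 0 0 0;0.1 0.262 0.246 0 0 0 0;0.1 0.343 0.285 0 0 0 0;0.1 0.429 0.315 0 0 0 0;0.1 0.429 0.315 0 0 0 0;0.1 0.429 0.315 0 0 0 0"

```text
time: 37.45
tool_pos: [647.4, 48.5, 98.0]
tcp_rot: [179.7, -0.0, 88.0]
wrist_force: [5.6, 0.2, 0.9]
width: 0.263
finger_force: 48.9
```

```bash
cat >> h.py <<'E'
def crank(ax=(587,67)):
    s=arm.get_state(); d=np.array(s["tool_pos"][:2])-ax; f=np.array(s["wrist_force"][:2])
    a=np.arctan2(d@EX,-(d@EY))%(2*np.pi); u=d/np.hypot(*d)
    print("t",round(s["time"],1),"pos",np.round(s["tool_pos"],1),"a",round(a,3),"r",round(np.hypot(*d),1),"f rad/tan",(f@u).round(1),(f@np.array([-u[1],u[0]])).round(1),"fz",round(s["wrist_force"][2],1),"w",round(s["width"],3))
E
python3 - <<'E'
from h import *
crank()
E
```

```text
t 37.5 pos [647.4  48.5  98. ] a 1.308 r 63.2 f rad/tan 5.3 1.8 fz 0.9 w 0.263
```

>>> send_rows:
  targets: "0.1 0.094 0.03 0 0 0 0;0.1 0.19 0.037 0 0 0 0;0.1 0.287 0.032 0 0 0 0;0.1 0.381 0.015 0 0 0 0;0.1 0.473 -0.014 0 0 0 0;0.1 0.561 -0.055 0 0 0 0;0.1 0.642 -0.106 0 0 0 0;0.1 0.642 -0.106 0 0 0 0;0.1 0.642 -0.106 0 0 0 0"

```text
time: 38.2
tool_pos: [639.8, 101.5, 98.0]
tcp_rot: [179.7, -0.2, 88.0]
wrist_force: [4.5, 5.0, 2.3]
width: 0.266
finger_force: 49.2
```

Run:
```python
from h import *
crank((589.5,66)); arc(2.2,2.9,6);print();arc(2.9,3.6,6);print();arc(3.6,4.2,5);print();arc(4.2,4.71,4)
```

```text
t 38.2 pos [639.8 101.5  98. ] a 2.219 r 61.6 f rad/tan 6.6 1.5 fz 2.3 w 0.266
2.32: tx 0.068 ty -0.055
2.43: tx 0.128 ty -0.118
2.55: tx 0.181 ty -0.188
2.67: tx 0.226 ty -0.263
2.78: tx 0.261 ty -0.343
2.90: tx 0.287 ty -0.427

3.02: tx 0.016 ty -0.086
3.13: tx 0.022 ty -0.173
3.25: tx 0.017 ty -0.261
3.37: tx 0.003 ty -0.347
3.48: tx -0.022 ty -0.431
3.60: tx -0.056 ty -0.511

3.72: tx -0.045 ty -0.078
3.84: tx -0.098 ty -0.150
3.96: tx -0.160 ty -0.216
4.08: tx -0.229 ty -0.273
4.20: tx -0.305 ty -0.322

4.33: tx -0.086 ty -0.041
4.46: tx -0.177 ty -0.072
4.58: tx -0.271 ty -0.090
4.71: tx -0.366 ty -0.096
```

>>> send_rows:
  targets: "0.1 0.08 -0.05 0 0 0 0;0.1 0.14 -0.113 0 0 0 0;0.1 0.195 -0.183 0 0 0 0;0.1 0.241 -0.258 0 0 0 0;0.1 0.278 -0.338 0 0 0 0;0.1 0.305 -0.425 0 0 0 0;0.1 0.305 -0.425 0 0 0 0;0.1 0.305 -0.425 0 0 0 0"

```text
time: 38.87
tool_pos: [604.6, 125.9, 97.9]
tcp_rot: [180.0, -0.0, 88.0]
wrist_force: [-1.7, 1.0, 9.4]
width: 0.269
finger_force: 50.1
```

Run:
```python
from h import *
crank((589.5,67))
```

```text
t 38.9 pos [604.6 125.9  97.9] a 2.926 r 60.8 f rad/tan 0.6 1.9 fz 9.4 w 0.269
```

>>> send_rows:
  targets: "0.1 0.016 -0.086 0 0 0 0;0.1 0.022 -0.173 0 0 0 0;0.1 0.017 -0.261 0 0 0 0;0.1 0.003 -0.347 0 0 0 0;0.1 -0.022 -0.431 0 0 0 0;0.1 -0.056 -0.511 0 0 0 0;0.1 -0.056 -0.511 0 0 0 0;0.1 -0.056 -0.511 0 0 0 0"

```text
time: 39.53
tool_pos: [564.4, 121.6, 97.9]
tcp_rot: [179.9, 0.0, 88.0]
wrist_force: [1.0, -5.1, 8.2]
width: 0.27
finger_force: 49.8
```

Run:
```python
from h import *
crank((589.5,67))
```

```text
t 39.5 pos [564.4 121.6  97.9] a 3.606 r 60.1 f rad/tan -5.1 1.2 fz 8.2 w 0.27
```

>>> send_rows:
  targets: "0.1 -0.055 -0.078 0 0 0 0;0.1 -0.108 -0.15 0 0 0 0;0.1 -0.17 -0.216 0 0 0 0;0.1 -0.239 -0.273 0 0 0 0;0.1 -0.315 -0.322 0 0 0 0;0.1 -0.315 -0.322 0 0 0 0;0.1 -0.315 -0.322 0 0 0 0"

```text
time: 40.12
tool_pos: [538.4, 97.3, 97.8]
tcp_rot: [179.8, 0.0, 88.0]
wrist_force: [3.2, -3.9, 7.4]
width: 0.27
finger_force: 51.0
```

Run:
```python
from h import *
crank((589.5,67))
```

```text
t 40.1 pos [538.4  97.3  97.8] a 4.213 r 59.4 f rad/tan -4.8 1.7 fz 7.4 w 0.27
```

>>> send_rows:
  targets: "0.1 -0.092 -0.033 0 0 0 0;0.1 -0.183 -0.062 0 0 0 0;0.1 -0.277 -0.08 0 0 0 0;0.1 -0.372 -0.086 0 0 0 0;0.1 -0.372 -0.086 0 0 0 0;0.1 -0.372 -0.086 0 0 0 0;0.1 -0.372 -0.086 0 0 0 0"

```text
time: 40.7
tool_pos: [530.5, 67.9, 97.8]
tcp_rot: [179.8, 0.0, 88.0]
wrist_force: [3.0, -2.3, 7.3]
width: 0.267
finger_force: 51.0
```

Run:
```python
from h import *
crank((589.5,67))
```

```text
t 40.7 pos [530.5  67.9  97.8] a 4.731 r 59.0 f rad/tan -3.0 2.3 fz 7.3 w 0.267
```

>>> send_rows:
  targets: "0.3 0 0 0 0 0 0;0.45 0 0 0 0 0 0;0.45 0 0 0 0 0 0;0.45 0 0 0 0 0 0;0.45 0 0 -0.2 0 0 0;0.45 0 0 -0.5 0 0 0;0.45 0 0 -0.9 0 0 0;0.45 0 0 -1 0 0 0;0.45 0 0 -1 0 0 0"

```text
time: 41.45
tool_pos: [530.6, 68.3, 179.2]
tcp_rot: [179.8, -0.0, 88.0]
wrist_force: [0.2, 0.1, -0.3]
width: 0.447
finger_force: 0.0
```

>>> send_rows:
  targets: "0.45 0.4 -0.4 -0.2 0 0 0;0.45 0.9 -0.8 -0.3 0 0 0;0.45 1 -1 -0.3 0 0 0"

```text
time: 41.7
tool_pos: [451.0, 152.1, 200.4]
tcp_rot: [-180.0, -0.0, 87.9]
wrist_force: [0.6, 0.7, 0.3]
width: 0.45
finger_force: 0.0
```

>>> send_rows:
  targets: "0.45 0.5 -0.3 0 0 0 0;0.45 1 -0.3 0 0 0 0;0.45 1 -0.3 0 0 0 0"

```text
time: 41.95
tool_pos: [429.4, 236.4, 200.0]
tcp_rot: [-180.0, -0.1, 88.1]
wrist_force: [1.4, -1.1, 0.4]
width: 0.455
finger_force: 0.0
```

>>> send_rows:
  targets: "0.45 0.5 -0.3 0 0 0 0;0.45 1 -0.3 0 0 0 0;0.45 1 -0.3 0 0 0 0"

```text
time: 42.2
tool_pos: [408.9, 317.1, 199.8]
tcp_rot: [-180.0, -0.1, 88.1]
wrist_force: [-0.7, -0.1, 1.1]
width: 0.45
finger_force: 0.0
```

>>> send_rows:
  targets: "0.45 0.5 0 0 0 0 0;0.45 1 0 0 0 0 0;0.45 1 0 0 0 0 0;0.45 1 0 0 0 0 0;0.45 1 0 0 0 0 0;0.45 1 0 0 0 0 0"

```text
time: 42.7
tool_pos: [412.1, 390.9, 199.9]
tcp_rot: [-179.9, 0.1, 88.0]
wrist_force: [-0.4, 0.3, -0.1]
width: 0.453
finger_force: 0.0
```

Run:
```python
from h import *
a=cv2.resize(get_image("top")[130:230,205:405],(800,400),interpolation=cv2.INTER_CUBIC)
cv2.imwrite("pics/f_top.png",a)
cv2.imwrite("pics/f_scene.png",cv2.resize(get_image("scene")[140:290,100:300],(800,600),interpolation=cv2.INTER_CUBIC))
print(arm.get_state()["time"],arm.get_state()["wrist_force"])
```

```text
42.8 [-0.17347127  0.59470803 -0.41974241]
```

View pics/f_top.png

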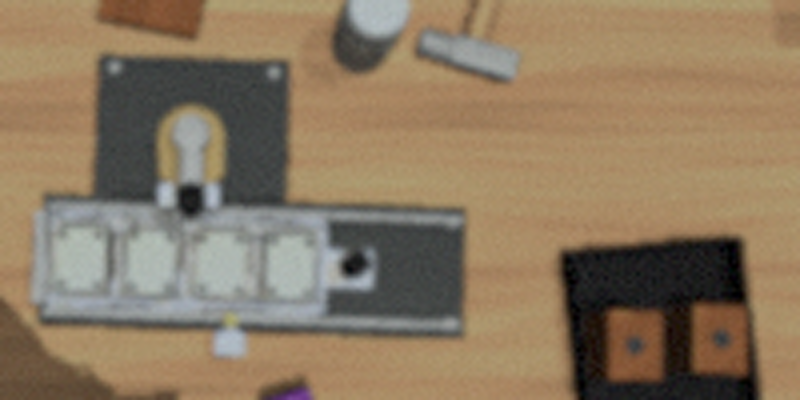

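View pics/f_scene.png

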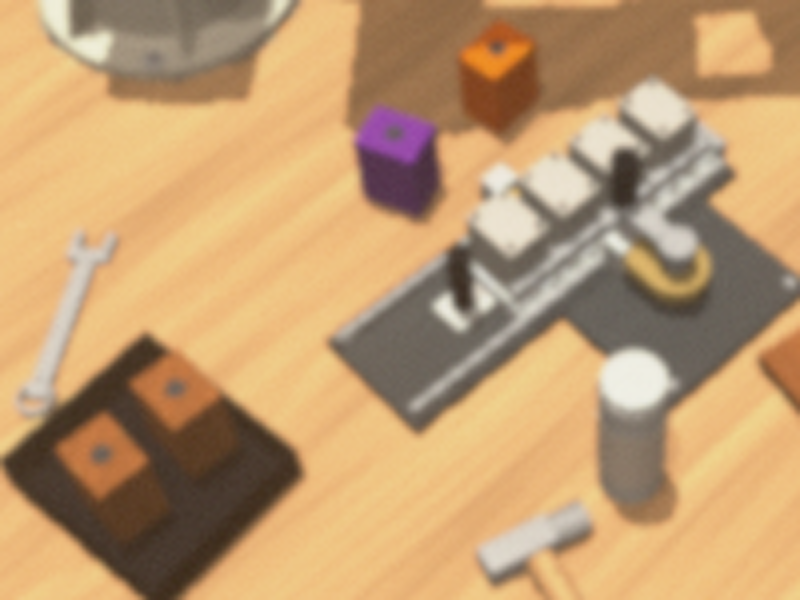

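The final views show the crank pointing straight at the carriage, with its grip at (190,198) in the top view. The carriage is home with four upright boxes, both blocks are in the tray, and the arm is clear.

```bash
python3 -c "
from workcell import ticket
print(ticket.job_done())"
```

```text
the job is handed in; nothing more can be done
None
```

I handed the job in at about 43 s: in the last pictures both blocks are in the tray, four boxes stand upright in the nests, the carriage is home and the crank rests at mid-dwell with the arm clear. The hand-in returned no verdict.

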